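# Set rock prisms in the datum corner and index the scanner carriage

## Robot

A 6-joint arm with a two-finger parallel gripper is mounted at the origin on the work surface. World frame = base frame: x ahead of the robot, y to its left, z up, the work surface at z = 0. Lengths are in m, angles in rad, forces in N, time in s.
With the tool pointing down it reaches from about 0.375 to 0.975 m from the base axis. Payload 3.8 kg.
Tool frame: the origin (TCP) lies on the mounting face of the last link; the fingertips stand 173 mm ahead of it and the grasp point (between the pads) lies 155 mm ahead of it; z points along the fingers, y is the direction in which the jaws open and shut (so a half turn about z gives the same grasp; the last joint's range is limited). The gripper opens to 85 mm and grips with 20 to 120 N. Pads are 22 mm wide; open, the fingers measure 114 mm over their backs; the gripper's body (76 mm by 85 mm) begins 54 mm behind the grasp point. The pads swing forward as they close: fully open they stand 13 mm farther back than shut.
Start: joints at [1.16, 0.264, 1.604, -0, 1.274, -0.037], TCP at [0.246, 0.628, 0.405] pointing down, gripper open.
Joint ranges: [-2.63, 2.63], [-0.94, 2.18], [0.31, 2.57], [-1.31, 4.45], [0, 2.66], [-2.55, 2.55]. Speed limits (rad/s): [2.57, 2.57, 3.14, 3.14, 3.14, 3.14].

## Interface

Orientations are given as a unit quaternion [w, x, y, z].
In Python, from bench import manip, capture, camera_model, workorder gives the robot as it stands.
- The arm moves only by the tool step_arm, never from a script. Its argument "deltas" is a list that holds one entry, the list of rows, each a list of 7 numbers: the shift along the world's x, y, z in m, then the turn, a rotation vector about the world's x, y, z in degrees, then the gripper command: -1 is fully open, 1 is shut, values between are in proportion. In form: [[[dx, dy, dz, rx, ry, rz, hand], ...]]. A call has 1 to 5 rows; each row is the pose to reach, as a shift and turn from the pose commanded when the call began; what a row does not reach only later rows make up. A row lasts 1/10 s, in which the tool goes at most 50 mm and 8.59 degrees, less where a joint would pass 70% of its speed; a pose out of reach is approached as far as the arm can. A call with a gripper value outside its range is refused whole. The fingers move at their own pace and stop on an object; the grip force is fixed at half the most. Time passes only in rows, so rows that repeat a pose let the fingers close. It gives the time, the measured TCP pose, the force and the opening at its end, in the units of the state.
- manip.read_state(): the state, without advancing time (a new reading comes with each control period).
- capture(name): name is "side" or "top"; returns (picture, depth): 400x640x3 uint8, blue, green, red; 400x640 float32, m along the optical axis (not along the pixel's ray), 0 where there is no reading.
- camera_model(name): a dict with "K" (3x3 intrinsics, pixels), "T" (4x4, takes a point from camera to world coordinates). Camera axes: x right, y down, z forward; pixel columns grow to the right and rows downward; lengths in m; the calibration is good to about 2 mm. A picture is of the moment at which its call begins. camera_model takes no time and is no camera call.
- workorder.sign_off(): hands the job in, once; it reports no verdict.
The state is a dict: "t": time; "qpos": joint angles; "joint_vel": joint speeds; "joint_torque": joint torques, N m; "position": TCP position; "ee_rot": TCP orientation; "force": force on the tool from outside, world axes, zero at the start; "moment": the same for the moment, N m; "opening": finger opening in m.
Only numpy, scipy, OpenCV 4.12 (cv2) and the standard library are available. Lean on these libraries where they do the work, as an engineer would, in place of code of your own. Each camera call takes 0.05 s, during which the arm holds its last target. There are 200 camera calls.

## Task

With the scanner's carriage still locked at its loading end, set all the rock prisms in one row in its fence corner, rough face up: each with its narrow end flush against the long fence, the first against the end stop, each next one butted up to the one before. Then pull the black T-knob of the locking plunger up, turn it so that it rests in its notch and stays up by itself, ease the carriage along to its stop at the scan head, and turn the knob back so that the plunger drops fully home and locks it there, with the prisms still square and tight in the corner. Do not shift the other things on the bench.

Things in the scene. Friction and masses are not known exactly. Their poses are not given: they have to be found in the camera images.
- prism1: rock prism, grey, 60 x 40 x 36 mm, sawn square, rough natural face on top, about 0.23 kg; origin at the centre of its underside, x along its 60 mm length, y along its 40 mm width, z up. There are three or four such prisms, all alike; None if absent
- prism2: rock prism, grey, 60 x 40 x 36 mm, sawn square, rough natural face on top, about 0.23 kg; origin at the centre of its underside, x along its 60 mm length, y along its 40 mm width, z up. There are three or four such prisms, all alike; None if absent
- prism3: rock prism, grey, 60 x 40 x 36 mm, sawn square, rough natural face on top, about 0.23 kg; origin at the centre of its underside, x along its 60 mm length, y along its 40 mm width, z up. There are three or four such prisms, all alike; None if absent
- prism4: rock prism, grey, 60 x 40 x 36 mm, sawn square, rough natural face on top, about 0.23 kg; origin at the centre of its underside, x along its 60 mm length, y along its 40 mm width, z up. There are three or four such prisms, all alike; None if absent
- datum (a point): inside corner of the carriage's two dark steel fences (12 mm high), on its plate, 36 mm above the bench; moves with the carriage. x points square into the long fence (far side, x = 0, from y = -10 to 160 mm), y along it away from the end stop (y = 0, from x = -85 to 0 mm) and the scan head. Plate: x -105 to 10, y -10 to 285 mm. Row centres: x -30, y 20, 60, 100, 140 mm
- scanner: the fixed bed, 140 x 480 mm, 22 mm high, its origin on the bench under the plate's middle line (x = -45, y = 110 mm from the datum when the carriage is at the loading end; same axes as the datum). At its far end, centred about y = -350 mm from this origin, stands the scan head on a column, 130 mm wide and 210 mm high: keep clear of it
- knob_grip (a point): centre of the black T-knob's bar, on the plunger's vertical axis at x = -75, y = 205 mm from the datum, 36 mm above the plate when down; rises and turns with the knob. The bar is 50 mm long (this point's y axis), 12 mm wide (x), 16 mm tall; the steel collar below it, 30 mm across (38 mm at its foot), reaches 21 mm above the plate
- tab_top (a point): middle of the top edge of the upright push tab at the carriage's tail (x = -45, y = 275 mm from the datum): 50 mm along x, 8 mm thick along y, 32 mm tall above the plate; for pushing or pinching the carriage
- carriage (a joint): travel of the carriage along the bed towards the scan head (along the datum's -y), m: 0 locked at the loading end, 0.120 at its stop by the scan head, where the plunger has its second hole. It slides with about 3 N of friction and stays where it is left, unless the plunger is in a hole (1.5 mm of play)
- plunger (a joint): height of the spring plunger, m: 0 fully home in a hole of the bed, about 0.009 when its tip rides on the bed between holes, 0.012 in its rest notch, 0.017 at most. The spring pulls down with 8 to 12 N. It must be above 0.0145 to turn in or out of the notch; at turn 0 its cross-pin lies in a deep slot
- knob (a joint): turn of the T-knob, rad, positive anticlockwise from above: 0 over the deep slot (bar along the carriage's y; only there can the plunger drop home), rest notches at 1.05 and -1.05 (60 degrees; use either), stops at 1.15 and -1.15
- weight: brass weight, 28 mm across, 34 mm tall, bystander; origin at its underside
- core: reddish rock core standing on end, 50 mm across, 62 mm tall, bystander; origin at its underside
- brush: brush lying down, bystander; handle along its -x
- caliper: caliper lying flat, 190 mm long, bystander; origin at the middle of the beam
- tin: sample tin, 66 mm across, 50 mm tall, bystander; origin at its underside
- jar: amber jar, 64 mm across, 85 mm tall, bystander; origin at its underside
- square: steel try square lying flat, stock 90 mm, blade 110 mm, bystander; origin at the middle of the stock
Not all that is in view belongs to the job. Leave any green look-alike of the prism2 alone.

How it is judged:
By the outcome, as a careful person would: the job done as asked, in the order asked, and still so for the second after the job is handed in, with the robot touching nothing.
Of prism1, prism2, prism3, prism4 only 3 to 4 are there at a start; the rules pass over those that are not, and their reading is None.
At some moment in a run one of prism1, prism2, prism3, prism4 may be knocked a few centimetres aside while the robot is not near it.
Once in a run the grip may slacken for a moment while it holds something.
It also fails if it takes over 210 s, if anything falls off the work surface, if the arm or the gripper's body presses on something with over 40 N, if the wrist force passes 120 N, or if a joint passes its speed limit or range.

## Working session

There is one attempt and no reset: what is moved stays moved. The work goes in short steps, Python scripts to look and compute and a tool call to move; the robot and the scene stay as the last step left them, time stands still between calls to the robot, and variables do not carry over. Pictures are saved under pics/ and viewed, about 12 in all and at most 16, crops included, and the job is handed in when it is done.

Besides the shell and the picture viewer there is one more tool, called after "Call:" by a JSON object that holds its "name" and its "arguments", one argument or row to a line. step_arm: Moves the arm, as the interface text tells. Its arguments: {"type":"object","properties":{"deltas":{"type":"array"}},"required":["deltas"]}

```bash
mkdir -p pics; ls
cat > h.py <<'E'
import numpy as np, cv2
from bench import manip, capture, camera_model, workorder
def cloud(name):
    im,d=capture(name); m=camera_model(name); K,T=np.array(m["K"]),np.array(m["T"])
    v,u=np.mgrid[:d.shape[0],:d.shape[1]]
    P=np.stack([(u-K[0,2])/K[0,0]*d,(v-K[1,2])/K[1,1]*d,d],-1)@T[:3,:3].T+T[:3,3]
    P[d==0]=np.nan
    return im,d,P
def onplane(name,px,z):
    m=camera_model(name); K,T=np.array(m["K"]),np.array(m["T"])
    px=np.atleast_2d(px).astype(float)
    r=np.c_[(px-K[:2,2])/[K[0,0],K[1,1]],np.ones(len(px))]@T[:3,:3].T
    return T[:3,3]+r*((z-T[2,3])/r[:,2])[:,None]
E
python3 - <<'E'
from h import *
for n in("top","side"):
    im,d,P=cloud(n); cv2.imwrite(f"pics/{n}0.png",im); np.savez(f"/tmp/{n}0.npz",im=im,d=d,P=P)
    print(n,np.round(camera_model(n)["T"],3).tolist(),np.round(camera_model(n)["K"],1).tolist())
print(manip.read_state())
E
```

```text
pics
top [[0.029, -0.977, 0.21, 0.247], [-1.0, -0.029, 0.007, 0.11], [-0.0, -0.21, -0.978, 1.389], [0.0, 0.0, 0.0, 1.0]] [[431.0, 0.0, 317.5], [0.0, 431.0, 204.3], [0.0, 0.0, 1.0]]
side [[0.907, -0.283, 0.313, 0.14], [-0.421, -0.581, 0.696, -0.691], [-0.015, -0.763, -0.646, 0.846], [0.0, 0.0, 0.0, 1.0]] [[469.7, 0.0, 320.2], [0.0, 469.7, 196.3], [0.0, 0.0, 1.0]]
{'t': 0.1, 'qpos': array([ 1.16011102e+00,  2.64716353e-01,  1.60530110e+00, -9.05845270e-06,
        1.27370974e+00, -3.68742854e-02]), 'joint_vel': array([-4.63532281e-04, -1.71982901e-04, -2.84553639e-03,  1.99954514e-03,
        2.98805903e-04,  5.40147311e-05]), 'joint_torque': array([ 7.98879792e-04, -5.16707575e+01, -3.68590271e+01, -9.42219231e-05,
        6.33873919e-03,  2.21803811e-05]), 'position': array([0.24634369, 0.6280921 , 0.40342579]), 'ee_rot': array([-2.32622827e-04,  1.85817781e-01,  9.82583642e-01, -1.04161547e-03]), 'force': array([-0.10526257, -0.12929958, -0.22687753]), 'moment': array([ 0.00562295, -0.00329957, -0.02204861]), 'opening': 0.08532005208304673}
```

View pics/top0.png

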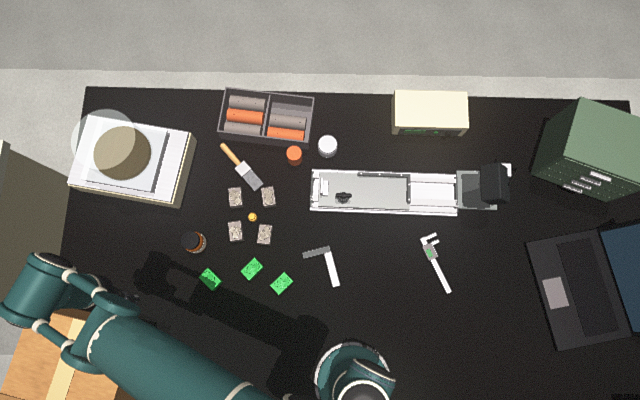

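View pics/side0.png

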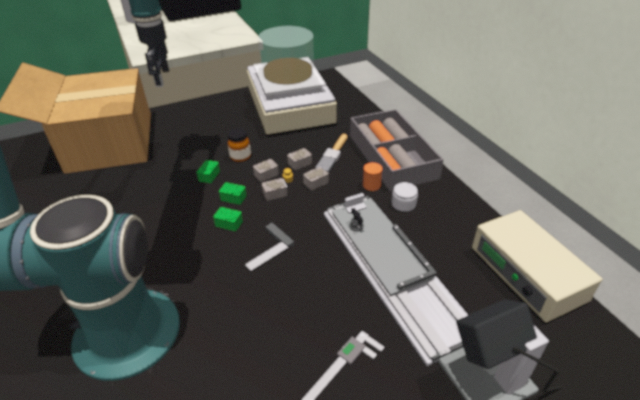

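Candidates in the top view: grey prisms at (235,197), (268,196), (235,231) and (264,234). Not wanted are the green look-alikes at (210,279), (252,269) and (282,283), the cores in the tray at (265,115), and the brass weight at (252,217) between the prisms. I choose the four grey ones and check them in a crop while measuring.

```bash
cat >> h.py <<'E'
def prisms(im,P,zlo=.015,zhi=.085,box=(.3,.75,-.2,.5)):
    hsv=cv2.cvtColor(im,cv2.COLOR_BGR2HSV)
    m=(P[...,2]>zlo)&(P[...,2]<zhi)&(P[...,0]>box[0])&(P[...,0]<box[1])&(P[...,1]>box[2])&(P[...,1]<box[3])
    m&=(hsv[...,1]<80)
    return m.astype(np.uint8)
E
python3 - <<'E'
from h import *
z=np.load('/tmp/top0.npz');im,P=z['im'],z['P']
m=prisms(im,P,box=(.3,.62,.15,.42))
n,l,s,c=cv2.connectedComponentsWithStats(m)
for i in range(1,n):
    if s[i,4]<60: continue
    Q=P[l==i]; Z=np.percentile(Q[:,2],60); T=Q[Q[:,2]>Z-.008]
    r=cv2.minAreaRect((T[:,:2]*1000).astype(np.float32)); print(np.round(c[i]),s[i,4],'z',round(Z,4),np.round(T.mean(0),3),'rect',np.round(r[0],1),np.round(r[1],1),round(r[2],1))
cv2.imwrite('pics/c1.png',np.hstack([cv2.resize(im[175:300,190:300],None,fx=3.6,fy=3.6,interpolation=2),cv2.resize(im[150:230,295:390],None,fx=4,fy=450/80,interpolation=2)]))
def g(a,b):print((a,b),np.round(P[b,a],4))
for a,b in[(343,197),(343,203),(322,188),(320,195),(390,195),(358,175),(408,175),(409,190),(312,172),(312,208),(430,190)]:g(a,b)
E
```

```text
[254. 183.] 96 z 0.0182 [0.605 0.33  0.018] rect [612.4 331.6] [51.8 37.9] 42.7
[235. 197.] 254 z 0.0344 [0.556 0.387 0.034] rect [556.1 387.3] [61.1 40.8] 8.6
[268. 196.] 242 z 0.0346 [0.56  0.28  0.034] rect [561.1 280. ] [60.6 40.2] 12.2
[235. 231.] 261 z 0.0342 [0.445 0.378 0.034] rect [445. 379.] [61.6 40.6] 9.9
[264. 234.] 254 z 0.0343 [0.437 0.285 0.034] rect [437.2 285.4] [40.3 60.2] 85.0
(343, 197) [0.5543 0.0396 0.0771]
(343, 203) [0.5441 0.0371 0.036 ]
(322, 188) [0.584  0.106  0.0666]
(320, 195) [0.5676 0.1117 0.0392]
(390, 195) [ 0.5748 -0.1139  0.0365]
(358, 175) [ 0.6356 -0.0092  0.0473]
(408, 175) [ 0.6397 -0.1702  0.0492]
(409, 190) [ 0.5903 -0.1729  0.048 ]
(312, 172) [0.648  0.1402 0.0244]
(312, 208) [0.5296 0.1366 0.0124]
(430, 190) [ 0.6012 -0.2493  0.013 ]
```

View pics/c1.png

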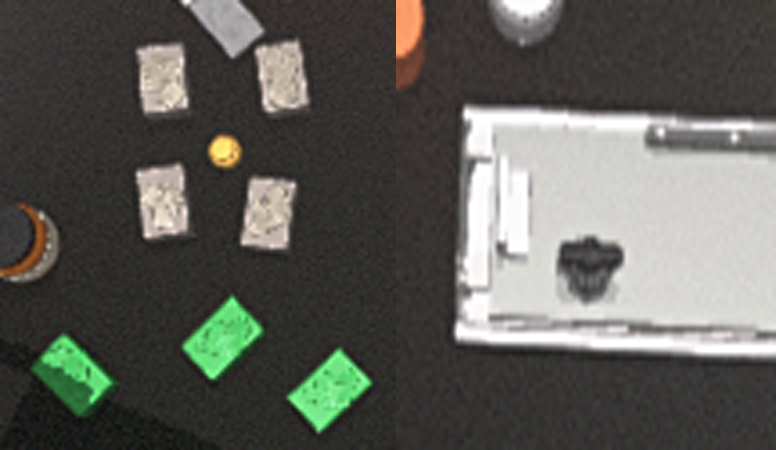

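The crop shows four grey prisms with rough faces up, the weight centred between them, and the brush tip close to the upper-right prism. The knob is at about (343,197), with its bar along the bed. Next I locate the datum.

Run:
```python
from h import *
z=np.load('/tmp/top0.npz');im,P=z['im'],z['P']
g=cv2.cvtColor(im,cv2.COLOR_BGR2GRAY).astype(float)
# long fence: per column, subpixel bright->dark edge coming up from the plate
def cross(prof,lev):
    for i in range(len(prof)-1):
        if prof[i]>=lev>prof[i+1]: return i+(prof[i]-lev)/(prof[i]-prof[i+1])
print(g[165:200,385].astype(int)); print(g[192,395:425].astype(int)); print(g[200,395:425].astype(int))
pts=[]
for u in range(362,404):
    p=g[168:192,u][::-1]; c=cross(p,(g[188,u]+p.min())/2)
    if c is not None: pts.append((u,191-c))
w=onplane('top',pts,.036)[:,:2]*1000
f=cv2.fitLine(w.astype(np.float32),cv2.DIST_HUBER,0,.01,.01).ravel();print('fence',f,'yaw',np.degrees(np.arctan2(-f[0],f[1])) , 'x at y=-80',f[2]+f[0]/f[1]*(-80-f[3]))
pts=[]
for v in range(182,204):
    p=g[v,396:420]; c=cross(p,(p[0]+p.min())/2)
    if c is not None: pts.append((396+c,v))
w=onplane('top',pts,.036)[:,:2]*1000
f=cv2.fitLine(w.astype(np.float32),cv2.DIST_HUBER,0,.01,.01).ravel();print('stop',f, 'y at x=590',f[3]+f[1]/f[0]*(590-f[2]))
# bed front edge
m=(g>130)
pts=[(u,205+np.argmin(m[205:230,u])) for u in range(320,455)]
w=onplane('top',pts,.022)[:,:2]*1000
f=cv2.fitLine(w.astype(np.float32),cv2.DIST_HUBER,0,.01,.01).ravel();print('bed front',f,np.degrees(np.arctan2(-f[0],f[1])))
# knob top, tab top, from depth
k=(P[...,2]>.068)&(P[...,2]<.09)&(abs(P[...,0]-.555)<.05)&(abs(P[...,1]-.04)<.06)&(g<90)
r=cv2.minAreaRect((P[k][:,:2]*1000).astype(np.float32));print('knob',k.sum(),P[k].mean(0),r)
k=(P[...,2]>.06)&(P[...,2]<.075)&(abs(P[...,0]-.585)<.05)&(abs(P[...,1]-.106)<.03)
r=cv2.minAreaRect((P[k][:,:2]*1000).astype(np.float32));print('tab',k.sum(),P[k].mean(0),r)
k=(abs(P[...,0]-.58)<.03)&(P[...,1]<-.02)&(P[...,1]>-.14)&(P[...,2]>.02);print('plate z',np.median(P[k][:,2]))
# brush near B
k=(P[...,2]>.008)&(P[...,1]>.29)&(P[...,1]<.34)&(P[...,0]>.59)&(P[...,0]<.63)
print('brush min y, min x',P[k][:,1].min(),P[k][:,0].min(), P[k][P[k][:,1].argmin()])
```

```text
[ 63  57  61  61  63  62 115 216 164 118 110  91 156 211 210 205 209 208
 208 211 212 208 211 210 210 208 210 214 210 212 210 211 212 213 214]
[212 210 206 211 209 210 211 209 213 219 215 110  80 117 119 172 255 252
 249 249 248 249 249 249 249 249 249 249 249 249]
[215 212 210 211 212 212 210 210 215 216 215 108  85 161 186 165 248 244
 242 242 241 240 240 242 241 239 242 242 240 240]
fence [ 1.0795578e-02  9.9994171e-01  6.3525366e+02 -1.1302298e+02] yaw -0.61855304 x at y=-80 635.61017
stop [ 9.9910945e-01 -4.2194176e-02  5.9474524e+02 -1.6532249e+02] y at x=590 -165.1221
bed front [ 3.3643052e-02  9.9943393e-01  5.1719629e+02 -1.8775630e+02] -1.9279685
knob 65 [0.56045239 0.03998918 0.07878896] ((562.0994873046875, 39.61808395385742), (44.02022933959961, 18.018903732299805), 81.60313415527344)
tab 39 [0.58934361 0.1085679  0.06704675] ((591.6871337890625, 109.34870910644531), (48.16807174682617, 6.366253852844238), 1.6043609380722046)
plate z 0.03587199638465499
brush min y, min x 0.2949642004693447 0.5902444004042573 [0.61037424 0.2949642  0.00835947]
```

Run:
```python
from h import *
z=np.load('/tmp/top0.npz');im,P=z['im'],z['P']
g=cv2.cvtColor(im,cv2.COLOR_BGR2GRAY).astype(float)
print(g[195:222,325].astype(int));print(g[195:222,400].astype(int));print(g[195:222,450].astype(int))
def edge(us,v0,v1,zz,lev,name):
    pts=[]
    for u in us:
        p=g[v0:v1,u] if v1>v0 else g[v1:v0,u][::-1]
        i=np.argmax(p>lev)
        if i==0: continue
        c=i-1+(lev-p[i-1])/(p[i]-p[i-1]); pts.append((u,v0+c if v1>v0 else v0-1-c))
    w=onplane('top',pts,zz)[:,:2]*1000
    f=cv2.fitLine(w.astype(np.float32),cv2.DIST_HUBER,0,.01,.01).ravel()
    print(name,len(pts),'yaw',round(np.degrees(np.arctan2(-f[0]/f[1],1)),2),'x@-80',f[2]+f[0]/f[1]*(-80-f[3]), 'rms',np.std((w-f[2:])@[-f[1],f[0]]))
edge(range(325,450),226,195,.0,130,'front bottom')
edge(range(325,450),155,190,.022,130,'rear bed')
edge(range(364,404),160,180,.048,130,'fence rear top')
# prism end stop lower dark edges in other direction: plate tail edge / stop
cv2.imwrite('pics/c2.png',cv2.resize(im[160:220,305:465],None,fx=5,fy=5,interpolation=cv2.INTER_NEAREST))
```

```text
[167 187 217 217 218 217 217 221 220 222 206 143 217 155 254 255 108  40
  47  55  52  52  50  50  46  54  52]
[211 211 214 211 209 212 212 209 214 211 211 217 218 197 128 213 198 246
 253 100  43  61  56  60  55  62  57]
[250 250 251 250 248 241 241 240 242 241 235 178 223 248 243 243 240 210
 206 255 252  91  47  52  58  52  55]
front bottom 125 yaw -0.6 x@-80 522.1862 rms 0.3030234931241237
rear bed 125 yaw -0.58 x@-80 659.2629 rms 3.868414799600619
fence rear top 40 yaw -0.44 x@-80 650.7992 rms 0.6740178149104353
```

View pics/c2.png

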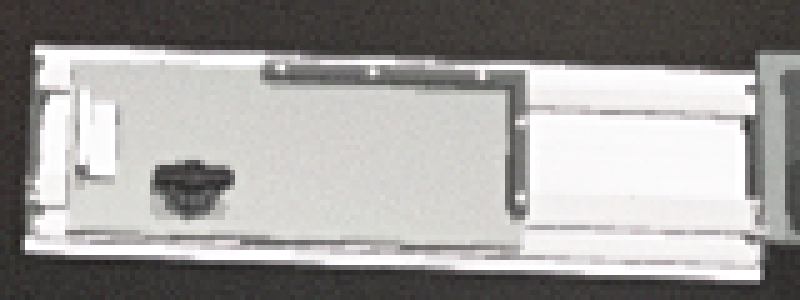

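The crop shows the fences at the top and right of the plate, with the inside corner at about crop (507,87), and the knob and tab at the left. The datum corner is about (0.6355, -0.1665) m with yaw -0.6°. Moving above the first prism, at (0.561, 0.280) with yaw 12°.

Call:
{"name": "step_arm", "arguments": {
  "deltas": [
    [[0.155,-0.175,-0.05,0,0,-28,-1],[0.155,-0.175,-0.05,0,0,-28,-1],[0.155,-0.175,-0.05,0,0,-28,-1],[0.155,-0.175,-0.05,0,0,-28,-1],[0.155,-0.175,-0.05,0,0,-28,-1]]
  ]
}}

```text
t: 0.6
position: [0.4025, 0.451, 0.3534]
ee_rot: [-0.0, 0.419, 0.908, -0.001]
force: [1.0, 0.1, -0.6]
opening: 0.0851
```

Call:
{"name": "step_arm", "arguments": {
  "deltas": [
    [[0.16,-0.173,-0.07,0,0,-28.4,-1],[0.16,-0.173,-0.07,0,0,-28.4,-1],[0.16,-0.173,-0.07,0,0,-28.4,-1],[0.16,-0.173,-0.07,0,0,-28.4,-1],[0.16,-0.173,-0.07,0,0,-28.4,-1]]
  ]
}}

```text
t: 1.1
position: [0.5624, 0.2784, 0.2836]
ee_rot: [-0.0, 0.629, 0.778, -0.0]
force: [0.5, 0.4, 0.2]
opening: 0.0855
```

Call:
{"name": "step_arm", "arguments": {
  "deltas": [
    [[0,0,0,0,0,0,-1],[0,0,0,0,0,0,-1]]
  ]
}}

```text
t: 1.3
position: [0.5617, 0.2792, 0.2835]
ee_rot: [-0.001, 0.629, 0.777, -0.001]
force: [0.2, 0.3, 0.7]
opening: 0.0856
```

Call:
{"name": "step_arm", "arguments": {
  "deltas": [
    [[0,0.001,-0.04,0,0,0,-1],[0,0.001,-0.08,0,0,0,-1],[0,0.001,-0.102,0,0,0,-1],[0,0.001,-0.102,0,0,0,-1],[0,0.001,-0.102,0,0,0,1]]
  ]
}}

```text
t: 1.8
position: [0.5609, 0.2826, 0.1831]
ee_rot: [-0.0, 0.627, 0.779, -0.0]
force: [-0.6, -0.1, 0.9]
opening: 0.0731
```

Call:
{"name": "step_arm", "arguments": {
  "deltas": [
    [[0,0,0,0,0,0,1],[0,0,0,0,0,0,1],[0,0,0,0,0,0,1],[0,0,0,0,0,0,1],[0,0,0,0,0,0,1]]
  ]
}}

```text
t: 2.3
position: [0.5627, 0.2823, 0.1855]
ee_rot: [0.001, 0.628, 0.778, 0.002]
force: [-1.0, 2.1, 6.7]
opening: 0.0589
```

Call:
{"name": "step_arm", "arguments": {
  "deltas": [
    [[0,0,0.02,0,0,0,1],[0,0,0.02,0,0,0,1],[0,0,0.04,0,0,0,1],[0,0,0.07,0,0,0,1],[0,0,0.07,0,0,0,1]]
  ]
}}

```text
t: 2.8
position: [0.5634, 0.2821, 0.2567]
ee_rot: [0.002, 0.628, 0.778, 0.004]
force: [1.4, 0.3, -1.3]
opening: 0.0591
```

Run:
```python
from h import *
for n in("top","side"):
    im,d,P=cloud(n); cv2.imwrite(f"pics/{n}1.png",im); np.savez(f"/tmp/{n}1.npz",im=im,d=d,P=P)
a=cv2.imread('pics/side1.png')[80:280,230:430];b=cv2.imread('pics/top1.png')[130:290,190:420]
cv2.imwrite('pics/c3.png',np.hstack([cv2.resize(a,(400,400)),cv2.resize(b,(400,400))]))
print(manip.read_state()['force'],manip.read_state()['opening'])
```

```text
[-0.53235729  0.06495591 -2.31121279] 0.058730075040071224
```

View pics/c3.png

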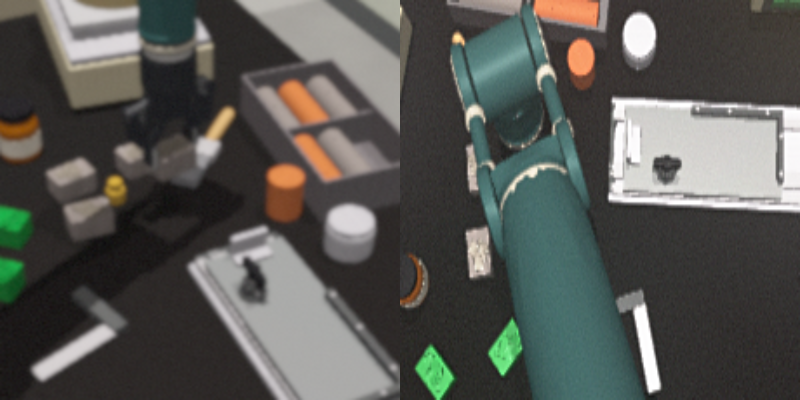

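The prism is held, opening 59 mm, and the side view shows it clear of the bench. Carrying it above the corner.

Call:
{"name": "step_arm", "arguments": {
  "deltas": [
    [[0,-0.02,0.03,0,0,0,1],[0.005,-0.06,0.045,0,0,-4,1],[0.01,-0.1,0.045,0,0,-8,1],[0.014,-0.14,0.045,0,0,-12.7,1],[0.018,-0.18,0.045,0,0,-12.7,1]]
  ]
}}

```text
t: 3.4
position: [0.5786, 0.0998, 0.2954]
ee_rot: [-0.001, 0.711, 0.703, -0.001]
force: [1.9, 0.1, -2.3]
opening: 0.0589
```

Call:
{"name": "step_arm", "arguments": {
  "deltas": [
    [[0.004,-0.05,0,0,0,0,1],[0.01,-0.1,0,0,0,0,1],[0.015,-0.15,0,0,0,0,1],[0.018,-0.2,0,0,0,0,1],[0.018,-0.22,0,0,0,0,1]]
  ]
}}

```text
t: 3.9
position: [0.5967, -0.1226, 0.2952]
ee_rot: [-0.001, 0.711, 0.703, -0.001]
force: [1.6, -0.1, -2.8]
opening: 0.0586
```

Call:
{"name": "step_arm", "arguments": {
  "deltas": [
    [[0,-0.022,0,0,0,0,1],[0,-0.022,0,0,0,0,1],[0,-0.022,0,0,0,0,1]]
  ]
}}

```text
t: 4.2
position: [0.5967, -0.1408, 0.2955]
ee_rot: [-0.002, 0.711, 0.703, -0.001]
force: [0.3, -0.5, -2.6]
opening: 0.0586
```

Call:
{"name": "step_arm", "arguments": {
  "deltas": [
    [[0,0,-0.03,0,0,0,1],[0,0,-0.06,0,0,0,1],[0,0,-0.07,0,0,0,1],[0,0,-0.07,0,0,0,1]]
  ]
}}

```text
t: 4.6
position: [0.596, -0.1392, 0.2248]
ee_rot: [-0.003, 0.71, 0.704, -0.001]
force: [-1.1, 0.7, -1.6]
opening: 0.0592
```

Call:
{"name": "step_arm", "arguments": {
  "deltas": [
    [[0,0,-0.001,0,0,0,1],[0,0,-0.002,0,0,0,1],[0,0,-0.003,0,0,0,1],[0,0,-0.003,0,0,0,1]]
  ]
}}

```text
t: 5.0
position: [0.5979, -0.1407, 0.2257]
ee_rot: [0.001, 0.71, 0.704, 0.0]
force: [0.5, 0.6, -1.7]
opening: 0.059
```

Call:
{"name": "step_arm", "arguments": {
  "deltas": [
    [[0,0,-0.001,0,0,0,1],[0,0,-0.0015,0,0,0,1],[0,0,-0.0015,0,0,0,1]]
  ]
}}

```text
t: 5.3
position: [0.5974, -0.1407, 0.2231]
ee_rot: [-0.0, 0.71, 0.704, -0.0]
force: [-0.7, -0.6, -2.8]
opening: 0.0588
```

Call:
{"name": "step_arm", "arguments": {
  "deltas": [
    [[0,0,-0.001,0,0,0,1],[0,0,-0.0015,0,0,0,1],[0,0,-0.0015,0,0,0,1]]
  ]
}}

```text
t: 5.6
position: [0.5975, -0.1406, 0.2216]
ee_rot: [-0.0, 0.71, 0.704, -0.0]
force: [0.1, -0.2, -2.3]
opening: 0.0591
```

Call:
{"name": "step_arm", "arguments": {
  "deltas": [
    [[0,0,-0.001,0,0,0,1],[0,0,-0.0015,0,0,0,1],[0,0,-0.0015,0,0,0,1]]
  ]
}}

```text
t: 5.9
position: [0.5975, -0.1407, 0.2216]
ee_rot: [0.0, 0.71, 0.704, -0.0]
force: [-3.9, 0.8, 7.2]
opening: 0.0587
```

Call:
{"name": "step_arm", "arguments": {
  "deltas": [
    [[0,0,-0.001,0,0,0,1],[0,0,-0.001,0,0,0,1],[0,0,-0.001,0,0,0,1]]
  ]
}}

```text
t: 6.2
position: [0.5976, -0.1406, 0.2215]
ee_rot: [0.0, 0.71, 0.704, -0.0]
force: [-6.2, 1.4, 11.5]
opening: 0.0589
```

Call:
{"name": "step_arm", "arguments": {
  "deltas": [
    [[0,0,0.0015,0,0,0,1],[0.002,0,0.0015,0,0,0,1],[0.004,0,0.0015,0,0,0,1],[0.006,0,0.0015,0,0,0,1],[0.006,0,0.0015,0,0,0,1]]
  ]
}}

```text
t: 6.7
position: [0.6034, -0.1408, 0.2216]
ee_rot: [-0.0, 0.71, 0.704, -0.0]
force: [-5.1, 0.5, 6.9]
opening: 0.0586
```

Call:
{"name": "step_arm", "arguments": {
  "deltas": [
    [[0.001,0,0,0,0,0,1],[0.0015,0,0,0,0,0,1],[0.0015,0,0,0,0,0,1]]
  ]
}}

```text
t: 7.0
position: [0.6046, -0.1408, 0.2216]
ee_rot: [-0.001, 0.71, 0.704, -0.001]
force: [-4.5, 0.4, 6.9]
opening: 0.0588
```

Call:
{"name": "step_arm", "arguments": {
  "deltas": [
    [[0.001,0,0,0,0,0,1],[0.001,0,0,0,0,0,1],[0.001,0,0,0,0,0,1]]
  ]
}}

```text
t: 7.3
position: [0.6057, -0.1408, 0.2215]
ee_rot: [-0.001, 0.71, 0.704, -0.001]
force: [-6.1, 0.2, 7.9]
opening: 0.0589
```

Call:
{"name": "step_arm", "arguments": {
  "deltas": [
    [[0.0005,0,0,0,0,0,1],[0.001,0,0,0,0,0,1],[0.001,0,0,0,0,0,1]]
  ]
}}

```text
t: 7.6
position: [0.6066, -0.1408, 0.2216]
ee_rot: [-0.001, 0.71, 0.704, -0.001]
force: [-5.7, 0.1, 8.1]
opening: 0.0589
```

Call:
{"name": "step_arm", "arguments": {
  "deltas": [
    [[0,-0.001,0,0,0,0,1],[0,-0.002,0,0,0,0,1],[0,-0.003,0,0,0,0,1],[0,-0.003,0,0,0,0,1]]
  ]
}}

```text
t: 8.0
position: [0.607, -0.1429, 0.2216]
ee_rot: [-0.001, 0.71, 0.704, 0.0]
force: [-4.2, 4.6, 7.2]
opening: 0.0584
```

Call:
{"name": "step_arm", "arguments": {
  "deltas": [
    [[0,-0.001,0,0,0,0,1],[0,-0.001,0,0,0,0,1],[0,-0.001,0,0,0,0,1]]
  ]
}}

```text
t: 8.3
position: [0.607, -0.1434, 0.2216]
ee_rot: [-0.001, 0.71, 0.704, 0.001]
force: [-4.0, 5.7, 7.9]
opening: 0.0587
```

Call:
{"name": "step_arm", "arguments": {
  "deltas": [
    [[0,-0.001,0,0,0,0,1],[0,-0.002,0,0,0,0,1],[0,-0.002,0,0,0,0,1]]
  ]
}}

```text
t: 8.6
position: [0.607, -0.1451, 0.2216]
ee_rot: [-0.001, 0.71, 0.704, 0.001]
force: [-4.0, 6.1, 7.7]
opening: 0.0588
```

Call:
{"name": "step_arm", "arguments": {
  "deltas": [
    [[0.001,0,0,0,0,0,1],[0.002,0,0,0,0,0,1],[0.002,0,0,0,0,0,1]]
  ]
}}

```text
t: 8.9
position: [0.6078, -0.1451, 0.2216]
ee_rot: [-0.003, 0.71, 0.704, -0.001]
force: [-9.9, 6.8, 12.4]
opening: 0.0588
```

Call:
{"name": "step_arm", "arguments": {
  "deltas": [
    [[-0.001,-0.001,0,0,0,0,1],[-0.001,-0.002,0,0,0,0,1],[-0.001,-0.002,0,0,0,0,1]]
  ]
}}

```text
t: 9.2
position: [0.6074, -0.146, 0.2216]
ee_rot: [-0.003, 0.71, 0.704, 0.001]
force: [-6.7, 12.1, 10.9]
opening: 0.0585
```

Call:
{"name": "step_arm", "arguments": {
  "deltas": [
    [[0,-0.001,0,0,0,0,1],[0,-0.0015,0,0,0,0,1],[0,-0.0015,0,0,0,0,1]]
  ]
}}

```text
t: 9.5
position: [0.6075, -0.1465, 0.2217]
ee_rot: [-0.004, 0.71, 0.704, 0.001]
force: [-5.8, 15.1, 12.8]
opening: 0.0588
```

Call:
{"name": "step_arm", "arguments": {
  "deltas": [
    [[0,0,0,0,0,0,-1],[0,0,0,0,0,0,-1],[0,0,0,0,0,0,-1],[0,0,0,0,0,0,-1]]
  ]
}}

```text
t: 9.9
position: [0.6081, -0.1506, 0.2206]
ee_rot: [0.0, 0.71, 0.704, -0.0]
force: [-0.1, 0.5, -0.3]
opening: 0.0856
```

Call:
{"name": "step_arm", "arguments": {
  "deltas": [
    [[0,0,0.03,0,0,0,-1],[0,0,0.07,0,0,0,-1],[-0.02,0.05,0.07,0,0,0,-1],[-0.04,0.1,0.07,0,0,0,-1],[-0.06,0.15,0.07,0,0,0,-1]]
  ]
}}

```text
t: 10.4
position: [0.5519, -0.0103, 0.2913]
ee_rot: [0.001, 0.711, 0.703, 0.001]
force: [0.4, 1.0, -0.1]
opening: 0.0855
```

```bash
cat >> h.py <<'E'
def report(tag,save=True):
    im,d,P=cloud("top"); np.savez(f"/tmp/top{tag}.npz",im=im,d=d,P=P); cv2.imwrite(f"pics/t{tag}.png",im)
    for nm,m in(("bench",prisms(im,P,box=(.35,.64,.2,.46))),("row",prisms(im,P,.058,.085,box=(.55,.66,-.33,.06)))):
        n,l,s,c=cv2.connectedComponentsWithStats(m)
        for i in range(1,n):
            if s[i,4]<100 or s[i,4]>1300: continue
            Q=P[l==i]; Z=np.percentile(Q[:,2],60); T=Q[Q[:,2]>Z-.008]
            r=cv2.minAreaRect((T[:,:2]*1000).astype(np.float32)); a=r[2] if r[1][0]>r[1][1] else r[2]-90
            print(nm,np.round(c[i]),s[i,4],'z',round(Z,4),'rect',np.round(r[0],1),np.round(sorted(r[1]),1),'long yaw',round(a,1))
    s=manip.read_state(); print(round(s['t'],1),np.round(s['position'],4),np.round(s['ee_rot'],3))
    return im,P
E
python3 - <<'E'
from h import *
im,P=report(2)
E
```

```text
bench [251. 180.] 154 z 0.0186 rect [622.5 340.8] [39.1 78.3] long yaw 44.0
bench [235. 197.] 252 z 0.034 rect [555.7 387. ] [40.4 61.8] long yaw 9.6
bench [235. 231.] 262 z 0.0342 rect [445.3 379.3] [40.5 60.8] long yaw 9.8
bench [264. 234.] 255 z 0.0346 rect [437.3 285.4] [40.1 61.4] long yaw -5.5
10.4 [ 0.5487 -0.0046  0.2901] [-0.003  0.71   0.704  0.   ]
```

View pics/t2.png

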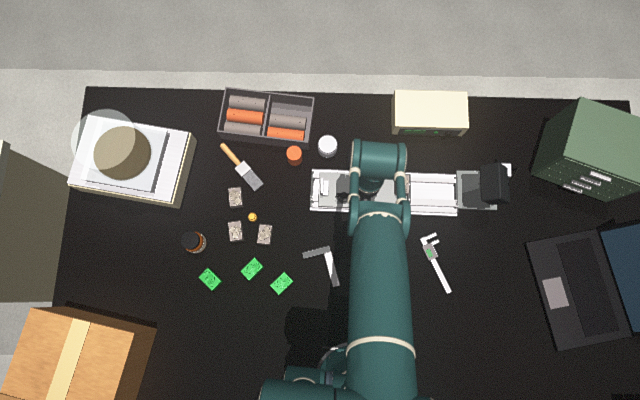

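Call:
{"name": "step_arm", "arguments": {
  "deltas": [
    [[-0.02,0.05,0,0,0,-4.7,-1],[-0.04,0.097,0,0,0,-4.7,-1],[-0.06,0.14,0,0,0,-4.7,-1],[-0.075,0.185,0,0,0,-4.7,-1],[-0.09,0.23,0,0,0,-4.7,-1]]
  ]
}}

```text
t: 10.95
position: [0.4616, 0.2204, 0.2909]
ee_rot: [0.0, 0.739, 0.674, 0.0]
force: [1.3, -0.1, -0.1]
opening: 0.0855
```

Call:
{"name": "step_arm", "arguments": {
  "deltas": [
    [[-0.015,0.04,0,0,0,0,-1],[-0.021,0.056,-0.02,0,0,0,-1],[-0.021,0.056,-0.05,0,0,0,-1],[-0.021,0.056,-0.05,0,0,0,-1],[-0.021,0.056,-0.05,0,0,0,-1]]
  ]
}}

```text
t: 11.45
position: [0.4412, 0.2747, 0.2402]
ee_rot: [-0.0, 0.739, 0.674, -0.001]
force: [-0.2, 0.2, -0.2]
opening: 0.0855
```

Call:
{"name": "step_arm", "arguments": {
  "deltas": [
    [[-0.002,0.011,-0.01,0,0,0,-1],[-0.002,0.011,-0.04,0,0,0,-1],[-0.002,0.011,-0.057,0,0,0,-1],[-0.002,0.011,-0.057,0,0,0,-1],[-0.002,0.011,-0.057,0,0,0,1]]
  ]
}}

```text
t: 11.95
position: [0.4399, 0.2864, 0.1843]
ee_rot: [0.0, 0.739, 0.674, 0.0]
force: [-0.1, 0.5, -0.2]
opening: 0.0732
```

Call:
{"name": "step_arm", "arguments": {
  "deltas": [
    [[0,0,0,0,0,0,1],[0,0,0,0,0,0,1],[0,0,0,0,0,0,1],[0,0,0,0,0,0,1],[0,0,0,0,0,0,1]]
  ]
}}

```text
t: 12.45
position: [0.4404, 0.2868, 0.1856]
ee_rot: [0.0, 0.739, 0.674, 0.002]
force: [-0.1, 0.1, 6.8]
opening: 0.0587
```

Call:
{"name": "step_arm", "arguments": {
  "deltas": [
    [[0,0,0.02,0,0,0,1],[0,0,0.04,0,0,0,1],[0,0,0.07,0,0,0,1],[0,0,0.11,0,0,0,1],[0,0,0.11,0,0,0,1]]
  ]
}}

```text
t: 12.95
position: [0.4415, 0.2874, 0.2997]
ee_rot: [0.001, 0.739, 0.674, 0.005]
force: [1.7, 1.1, -1.8]
opening: 0.0587
```

Call:
{"name": "step_arm", "arguments": {
  "deltas": [
    [[0.01,-0.03,0,0,0,4.7,1],[0.028,-0.07,0,0,0,4.7,1],[0.046,-0.11,0,0,0,4.7,1],[0.062,-0.15,0,0,0,4.7,1],[0.08,-0.19,0,0,0,4.7,1]]
  ]
}}

```text
t: 13.45
position: [0.5188, 0.0945, 0.2924]
ee_rot: [-0.001, 0.71, 0.704, -0.001]
force: [0.6, -0.2, -3.2]
opening: 0.059
```

Call:
{"name": "step_arm", "arguments": {
  "deltas": [
    [[0.018,-0.045,0,0,0,0,1],[0.036,-0.09,0,0,0,0,1],[0.054,-0.135,0,0,0,0,1],[0.07,-0.17,0,0,0,0,1],[0.077,-0.19,0,0,0,0,1]]
  ]
}}

```text
t: 13.95
position: [0.5967, -0.097, 0.2924]
ee_rot: [0.0, 0.711, 0.703, -0.0]
force: [-0.5, 0.8, -2.4]
opening: 0.0588
```

Call:
{"name": "step_arm", "arguments": {
  "deltas": [
    [[0.002,-0.007,0,0,0,0,1],[0.002,-0.007,-0.03,0,0,0,1],[0.002,-0.007,-0.06,0,0,0,1],[0.002,-0.007,-0.068,0,0,0,1],[0.002,-0.007,-0.068,0,0,0,1]]
  ]
}}

```text
t: 14.45
position: [0.5969, -0.0999, 0.224]
ee_rot: [-0.002, 0.71, 0.704, -0.001]
force: [-0.2, 0.3, -3.0]
opening: 0.0587
```

Call:
{"name": "step_arm", "arguments": {
  "deltas": [
    [[0,0,0,0,0,0,1],[0,0,0,0,0,0,1],[0,0,0,0,0,0,1]]
  ]
}}

```text
t: 14.75
position: [0.5986, -0.1006, 0.2265]
ee_rot: [0.001, 0.71, 0.704, 0.0]
force: [0.6, -0.7, -3.4]
opening: 0.0589
```

Call:
{"name": "step_arm", "arguments": {
  "deltas": [
    [[0.002,0,-0.002,0,0,0,1],[0.002,0,-0.003,0,0,0,1],[0.002,0,-0.003,0,0,0,1]]
  ]
}}

```text
t: 15.05
position: [0.6002, -0.1008, 0.2225]
ee_rot: [-0.0, 0.71, 0.704, -0.0]
force: [-0.3, 0.3, -2.6]
opening: 0.0584
```

Call:
{"name": "step_arm", "arguments": {
  "deltas": [
    [[0,0,-0.001,0,0,0,1],[0,0,-0.001,0,0,0,1],[0,0,-0.001,0,0,0,1]]
  ]
}}

```text
t: 15.35
position: [0.6003, -0.1009, 0.2217]
ee_rot: [0.0, 0.71, 0.704, 0.0]
force: [1.3, -0.1, -2.4]
opening: 0.0586
```

Call:
{"name": "step_arm", "arguments": {
  "deltas": [
    [[0,0,-0.001,0,0,0,1],[0,0,-0.001,0,0,0,1],[0,0,-0.001,0,0,0,1]]
  ]
}}

```text
t: 15.65
position: [0.6003, -0.1009, 0.2216]
ee_rot: [0.0, 0.71, 0.704, 0.0]
force: [-3.6, 1.0, 6.3]
opening: 0.0588
```

Call:
{"name": "step_arm", "arguments": {
  "deltas": [
    [[0.002,0,0,0,0,0,1],[0.004,0,0,0,0,0,1],[0.006,0,0,0,0,0,1],[0.007,0,0,0,0,0,1],[0.007,0,0,0,0,0,1]]
  ]
}}

```text
t: 16.15
position: [0.6069, -0.101, 0.2216]
ee_rot: [-0.0, 0.71, 0.704, -0.001]
force: [-5.1, 0.0, 7.6]
opening: 0.0586
```

Call:
{"name": "step_arm", "arguments": {
  "deltas": [
    [[0.001,0,0,0,0,0,1],[0.0015,0,0,0,0,0,1],[0.0015,0,0,0,0,0,1]]
  ]
}}

```text
t: 16.45
position: [0.6079, -0.101, 0.2217]
ee_rot: [-0.001, 0.71, 0.704, -0.001]
force: [-7.8, 0.8, 9.0]
opening: 0.0586
```

Call:
{"name": "step_arm", "arguments": {
  "deltas": [
    [[0,-0.001,0,0,0,0,1],[0,-0.002,0,0,0,0,1],[0,-0.003,0,0,0,0,1],[0,-0.003,0,0,0,0,1]]
  ]
}}

```text
t: 16.85
position: [0.608, -0.1021, 0.2217]
ee_rot: [-0.002, 0.71, 0.704, 0.0]
force: [-7.6, 9.2, 10.5]
opening: 0.0586
```

Call:
{"name": "step_arm", "arguments": {
  "deltas": [
    [[0,-0.001,0,0,0,0,1],[0,-0.0015,0,0,0,0,1],[0,-0.0015,0,0,0,0,1]]
  ]
}}

```text
t: 17.15
position: [0.608, -0.1028, 0.2217]
ee_rot: [-0.003, 0.71, 0.704, 0.001]
force: [-7.9, 11.3, 11.9]
opening: 0.0588
```

Call:
{"name": "step_arm", "arguments": {
  "deltas": [
    [[0,-0.001,0,0,0,0,1],[0,-0.0015,0,0,0,0,1],[0,-0.002,0,0,0,0,1],[0,-0.002,0,0,0,0,1]]
  ]
}}

```text
t: 17.55
position: [0.608, -0.1047, 0.2217]
ee_rot: [-0.003, 0.71, 0.704, 0.001]
force: [-8.2, 12.1, 11.0]
opening: 0.0588
```

Call:
{"name": "step_arm", "arguments": {
  "deltas": [
    [[0,-0.001,0,0,0,0,1],[0,-0.0015,0,0,0,0,1],[0,-0.002,0,0,0,0,1],[0,-0.002,0,0,0,0,1]]
  ]
}}

```text
t: 17.95
position: [0.6079, -0.1067, 0.2217]
ee_rot: [-0.003, 0.71, 0.704, 0.001]
force: [-8.8, 12.4, 11.7]
opening: 0.0584
```

Call:
{"name": "step_arm", "arguments": {
  "deltas": [
    [[0,-0.001,0,0,0,0,1],[0,-0.001,0,0,0,0,1],[0,-0.001,0,0,0,0,1]]
  ]
}}

```text
t: 18.25
position: [0.608, -0.1075, 0.2217]
ee_rot: [-0.003, 0.71, 0.704, 0.001]
force: [-8.2, 11.8, 12.1]
opening: 0.0585
```

Call:
{"name": "step_arm", "arguments": {
  "deltas": [
    [[0,-0.001,0,0,0,0,1],[0,-0.001,0,0,0,0,1],[0,-0.001,0,0,0,0,1]]
  ]
}}

```text
t: 18.55
position: [0.608, -0.1079, 0.2217]
ee_rot: [-0.004, 0.71, 0.704, 0.001]
force: [-6.8, 14.4, 12.4]
opening: 0.0591
```

Call:
{"name": "step_arm", "arguments": {
  "deltas": [
    [[0,-0.001,0,0,0,0,1],[0,-0.001,0,0,0,0,1],[0,-0.001,0,0,0,0,-1],[0,-0.001,0,0,0,0,-1],[0,-0.001,0,0,0,0,-1]]
  ]
}}

```text
t: 19.05
position: [0.6091, -0.1127, 0.2208]
ee_rot: [0.001, 0.71, 0.704, 0.0]
force: [0.6, -0.2, 0.4]
opening: 0.0853
```

Call:
{"name": "step_arm", "arguments": {
  "deltas": [
    [[0,0,0,0,0,0,-1],[0,0,0.03,0,0,0,-1],[0,0,0.07,0,0,0,-1],[0,0.05,0.07,0,0,0,-1],[-0.02,0.095,0.07,0,0,0,-1]]
  ]
}}

```text
t: 19.55
position: [0.5915, -0.0178, 0.2937]
ee_rot: [0.003, 0.712, 0.703, 0.003]
force: [0.1, 0.7, -0.5]
opening: 0.0852
```

Call:
{"name": "step_arm", "arguments": {
  "deltas": [
    [[-0.02,0.045,0,0,0,5,-1],[-0.04,0.09,0,0,0,10.4,-1],[-0.06,0.13,0,0,0,10.4,-1],[-0.08,0.175,0,0,0,10.4,-1],[-0.1,0.22,0,0,0,10.4,-1]]
  ]
}}

```text
t: 20.05
position: [0.4881, 0.2038, 0.2909]
ee_rot: [0.0, 0.644, 0.765, 0.0]
force: [1.2, 0.3, 0.6]
opening: 0.0856
```

Run:
```python
from h import *
im,P=report(3)
```

```text
bench [235. 197.] 255 z 0.0348 rect [556.5 386.9] [41.2 61.1] long yaw 10.2
bench [235. 231.] 261 z 0.0342 rect [445.1 379.1] [40.6 60.5] long yaw 9.4
row [395. 184.] 495 z 0.0711 rect [ 605.1 -126.2] [61.7 80.4] long yaw 88.6
20.1 [0.4853 0.2091 0.2908] [-0.002  0.643  0.766  0.001]
```

Call:
{"name": "step_arm", "arguments": {
  "deltas": [
    [[-0.01,0.05,0,0,0,0,-1],[-0.02,0.09,0,0,0,0,-1],[-0.03,0.13,0,0,0,0,-1],[-0.039,0.17,0,0,0,0,-1],[-0.039,0.17,-0.03,0,0,0,-1]]
  ]
}}

```text
t: 20.6
position: [0.4514, 0.3782, 0.2655]
ee_rot: [0.001, 0.642, 0.766, 0.006]
force: [1.4, -0.0, 0.2]
opening: 0.0854
```

Call:
{"name": "step_arm", "arguments": {
  "deltas": [
    [[0,0,-0.02,0,0,0,-1],[0,0,-0.04,0,0,0,-1],[0,0,-0.04,0,0,0,-1],[0,0,-0.04,0,0,0,-1]]
  ]
}}

```text
t: 21.0
position: [0.4501, 0.3723, 0.2204]
ee_rot: [-0.0, 0.644, 0.765, -0.0]
force: [-0.7, -0.1, 0.2]
opening: 0.0857
```

Call:
{"name": "step_arm", "arguments": {
  "deltas": [
    [[-0.003,0.007,-0.01,0,0,0,-1],[-0.003,0.007,-0.03,0,0,0,-1],[-0.003,0.007,-0.037,0,0,0,-1],[-0.003,0.007,-0.037,0,0,0,-1],[-0.003,0.007,-0.037,0,0,0,1]]
  ]
}}

```text
t: 21.5
position: [0.447, 0.3799, 0.1842]
ee_rot: [0.0, 0.644, 0.765, 0.0]
force: [-0.4, 0.3, 0.2]
opening: 0.0734
```

Call:
{"name": "step_arm", "arguments": {
  "deltas": [
    [[0,0,0,0,0,0,1],[0,0,0,0,0,0,1],[0,0,0,0,0,0,1],[0,0,0,0,0,0,1],[0,0,0,0,0,0,1]]
  ]
}}

```text
t: 22.0
position: [0.4474, 0.3802, 0.1851]
ee_rot: [0.0, 0.644, 0.765, 0.001]
force: [1.2, 0.8, 6.7]
opening: 0.0586
```

Call:
{"name": "step_arm", "arguments": {
  "deltas": [
    [[0,0,0.02,0,0,0,1],[0,0,0.04,0,0,0,1],[0,0,0.07,0,0,0,1],[0,0,0.11,0,0,0,1],[0,0,0.11,0,0,0,1]]
  ]
}}

```text
t: 22.5
position: [0.4487, 0.3811, 0.2996]
ee_rot: [0.001, 0.644, 0.765, 0.005]
force: [1.4, 0.9, -0.6]
opening: 0.059
```

Call:
{"name": "step_arm", "arguments": {
  "deltas": [
    [[0.01,-0.03,0,0,0,-5,1],[0.026,-0.075,0,0,0,-10.4,1],[0.042,-0.12,0,0,0,-10.4,1],[0.058,-0.165,0,0,0,-10.4,1],[0.074,-0.21,0,0,0,-10.4,1]]
  ]
}}

```text
t: 23.0
position: [0.5203, 0.1678, 0.2923]
ee_rot: [-0.0, 0.71, 0.704, -0.001]
force: [1.0, -0.3, -2.4]
opening: 0.0591
```

Call:
{"name": "step_arm", "arguments": {
  "deltas": [
    [[0.016,-0.045,0,0,0,0,1],[0.032,-0.09,0,0,0,0,1],[0.048,-0.135,0,0,0,0,1],[0.064,-0.18,0,0,0,0,1],[0.077,-0.215,0,0,0,0,1]]
  ]
}}

```text
t: 23.5
position: [0.5976, -0.048, 0.2921]
ee_rot: [-0.001, 0.711, 0.703, -0.001]
force: [0.4, 0.1, -1.1]
opening: 0.0588
```

Call:
{"name": "step_arm", "arguments": {
  "deltas": [
    [[0.002,-0.014,0,0,0,0,1],[0.002,-0.014,-0.03,0,0,0,1],[0.002,-0.014,-0.06,0,0,0,1],[0.002,-0.014,-0.067,0,0,0,1],[0.002,-0.014,-0.067,0,0,0,1]]
  ]
}}

```text
t: 24.0
position: [0.5982, -0.0588, 0.2243]
ee_rot: [-0.002, 0.71, 0.704, -0.002]
force: [0.8, -0.6, -2.0]
opening: 0.0589
```

Call:
{"name": "step_arm", "arguments": {
  "deltas": [
    [[0,0,0,0,0,0,1],[0,0,0,0,0,0,1],[0,0,0,0,0,0,1]]
  ]
}}

```text
t: 24.3
position: [0.6005, -0.0592, 0.2283]
ee_rot: [0.001, 0.71, 0.704, 0.001]
force: [-0.0, -0.6, -1.6]
opening: 0.0585
```

Call:
{"name": "step_arm", "arguments": {
  "deltas": [
    [[0.001,0,-0.002,0,0,0,1],[0.001,0,-0.0035,0,0,0,1],[0.001,0,-0.0035,0,0,0,1]]
  ]
}}

```text
t: 24.6
position: [0.6007, -0.0593, 0.223]
ee_rot: [-0.0, 0.71, 0.704, -0.0]
force: [0.2, 1.0, -2.6]
opening: 0.0589
```

Call:
{"name": "step_arm", "arguments": {
  "deltas": [
    [[0,0,-0.001,0,0,0,1],[0,0,-0.001,0,0,0,1],[0,0,-0.001,0,0,0,1]]
  ]
}}

```text
t: 24.9
position: [0.6007, -0.0593, 0.222]
ee_rot: [-0.0, 0.71, 0.704, -0.0]
force: [0.9, -0.0, -2.4]
opening: 0.0588
```

Call:
{"name": "step_arm", "arguments": {
  "deltas": [
    [[0,0,-0.001,0,0,0,1],[0,0,-0.001,0,0,0,1],[0,0,-0.001,0,0,0,1]]
  ]
}}

```text
t: 25.2
position: [0.6007, -0.0594, 0.2211]
ee_rot: [-0.0, 0.71, 0.704, -0.0]
force: [-0.5, 0.7, -1.8]
opening: 0.0588
```

Call:
{"name": "step_arm", "arguments": {
  "deltas": [
    [[0,0,-0.001,0,0,0,1],[0,0,-0.001,0,0,0,1],[0,0,-0.001,0,0,0,1]]
  ]
}}

```text
t: 25.5
position: [0.6008, -0.0594, 0.2211]
ee_rot: [-0.0, 0.71, 0.704, -0.0]
force: [-3.5, -0.2, 5.2]
opening: 0.0587
```

Call:
{"name": "step_arm", "arguments": {
  "deltas": [
    [[0.002,0,0,0,0,0,1],[0.004,0,0,0,0,0,1],[0.006,0,0,0,0,0,1],[0.0065,0,0,0,0,0,1],[0.0065,0,0,0,0,0,1]]
  ]
}}

```text
t: 26.0
position: [0.607, -0.0594, 0.2211]
ee_rot: [-0.0, 0.71, 0.704, -0.0]
force: [-4.4, -0.8, 7.4]
opening: 0.0586
```

Call:
{"name": "step_arm", "arguments": {
  "deltas": [
    [[0.001,0,0,0,0,0,1],[0.0015,0,0,0,0,0,1],[0.0015,0,0,0,0,0,1]]
  ]
}}

```text
t: 26.3
position: [0.6082, -0.0594, 0.2211]
ee_rot: [-0.001, 0.71, 0.704, -0.001]
force: [-6.8, 0.1, 8.0]
opening: 0.059
```

Call:
{"name": "step_arm", "arguments": {
  "deltas": [
    [[0,-0.001,0,0,0,0,1],[0,-0.002,0,0,0,0,1],[0,-0.004,0,0,0,0,1],[0,-0.004,0,0,0,0,1]]
  ]
}}

```text
t: 26.7
position: [0.6082, -0.0617, 0.2211]
ee_rot: [-0.002, 0.71, 0.704, 0.0]
force: [-6.4, 7.5, 9.3]
opening: 0.0589
```

Call:
{"name": "step_arm", "arguments": {
  "deltas": [
    [[0,-0.001,0,0,0,0,1],[0,-0.002,0,0,0,0,1],[0,-0.002,0,0,0,0,1]]
  ]
}}

```text
t: 27.0
position: [0.6082, -0.0634, 0.2212]
ee_rot: [-0.002, 0.71, 0.704, 0.001]
force: [-6.1, 8.6, 9.8]
opening: 0.059
```

Call:
{"name": "step_arm", "arguments": {
  "deltas": [
    [[0,-0.001,0,0,0,0,1],[0,-0.0015,0,0,0,0,1],[0,-0.0015,0,0,0,0,1]]
  ]
}}

```text
t: 27.3
position: [0.6082, -0.0648, 0.2211]
ee_rot: [-0.002, 0.71, 0.704, 0.001]
force: [-7.0, 8.9, 8.9]
opening: 0.059
```

Call:
{"name": "step_arm", "arguments": {
  "deltas": [
    [[0,-0.001,0,0,0,0,1],[0,-0.001,0,0,0,0,1],[0,-0.001,0,0,0,0,1]]
  ]
}}

```text
t: 27.6
position: [0.6082, -0.0658, 0.2211]
ee_rot: [-0.002, 0.71, 0.704, 0.001]
force: [-6.0, 9.2, 9.7]
opening: 0.059
```

Call:
{"name": "step_arm", "arguments": {
  "deltas": [
    [[0,-0.001,0,0,0,0,1],[0,-0.001,0,0,0,0,1],[0,-0.001,0,0,0,0,1]]
  ]
}}

```text
t: 27.9
position: [0.6082, -0.0668, 0.2211]
ee_rot: [-0.002, 0.71, 0.704, 0.001]
force: [-6.1, 9.5, 9.8]
opening: 0.0588
```

Call:
{"name": "step_arm", "arguments": {
  "deltas": [
    [[0,-0.001,0,0,0,0,1],[0,-0.001,0,0,0,0,1],[0,-0.001,0,0,0,0,1]]
  ]
}}

```text
t: 28.2
position: [0.6081, -0.0677, 0.2211]
ee_rot: [-0.002, 0.71, 0.704, 0.001]
force: [-6.6, 10.4, 9.8]
opening: 0.0587
```

Call:
{"name": "step_arm", "arguments": {
  "deltas": [
    [[0,-0.001,0,0,0,0,1],[0,-0.001,0,0,0,0,1],[0,-0.001,0,0,0,0,1]]
  ]
}}

```text
t: 28.5
position: [0.6082, -0.0681, 0.2211]
ee_rot: [-0.003, 0.711, 0.704, 0.001]
force: [-6.1, 12.8, 10.4]
opening: 0.0586
```

Call:
{"name": "step_arm", "arguments": {
  "deltas": [
    [[0,-0.001,0,0,0,0,1],[0,-0.001,0,0,0,0,1],[0,-0.001,0,0,0,0,1]]
  ]
}}

```text
t: 28.8
position: [0.6082, -0.0684, 0.2211]
ee_rot: [-0.003, 0.711, 0.704, 0.001]
force: [-6.0, 15.0, 9.7]
opening: 0.0588
```

Call:
{"name": "step_arm", "arguments": {
  "deltas": [
    [[0,0,0,0,0,0,-1],[0,0,0,0,0,0,-1],[0,0,0,0,0,0,-1],[0,0,0.03,0,0,0,-1],[0,0,0.07,0,0,0,-1]]
  ]
}}

```text
t: 29.3
position: [0.6074, -0.0722, 0.2877]
ee_rot: [-0.002, 0.71, 0.704, -0.002]
force: [0.6, -0.1, 0.5]
opening: 0.0856
```

Call:
{"name": "step_arm", "arguments": {
  "deltas": [
    [[-0.01,0.045,0,0,0,5,-1],[-0.02,0.09,0,0,0,10.4,-1],[-0.03,0.13,0,0,0,10.4,-1],[-0.04,0.175,0,0,0,10.4,-1],[-0.05,0.22,0,0,0,10.4,-1]]
  ]
}}

```text
t: 29.8
position: [0.5585, 0.1491, 0.2904]
ee_rot: [0.0, 0.644, 0.765, 0.0]
force: [0.2, 0.2, -0.4]
opening: 0.0852
```

Call:
{"name": "step_arm", "arguments": {
  "deltas": [
    [[-0.005,0.045,0,0,0,0,-1],[-0.005,0.08,0,0,0,0,-1],[-0.005,0.08,0,0,0,0,-1],[-0.005,0.08,0,0,0,0,-1]]
  ]
}}

```text
t: 30.2
position: [0.5539, 0.2286, 0.29]
ee_rot: [0.0, 0.643, 0.766, -0.0]
force: [0.1, -0.3, 0.6]
opening: 0.0851
```

Run:
```python
from h import *
im,P=report(4)
```

```text
bench [235. 197.] 251 z 0.0344 rect [556.5 387. ] [40.7 60.8] long yaw 8.8
row [389. 184.] 727 z 0.0714 rect [ 604.6 -107. ] [ 61.6 118.8] long yaw 88.9
30.2 [0.5539 0.2277 0.2899] [ 0.     0.643  0.765 -0.   ]
```

Call:
{"name": "step_arm", "arguments": {
  "deltas": [
    [[0.0045,0.045,0,0,0,0,-1],[0.0045,0.09,0,0,0,0,-1],[0.0045,0.13,0,0,0,0,-1],[0.0045,0.159,0,0,0,0,-1],[0.0045,0.159,-0.03,0,0,0,-1]]
  ]
}}

```text
t: 30.75
position: [0.5611, 0.3904, 0.2654]
ee_rot: [0.001, 0.643, 0.766, 0.006]
force: [1.1, -0.2, -0.2]
opening: 0.0855
```

Call:
{"name": "step_arm", "arguments": {
  "deltas": [
    [[0,0,-0.02,0,0,0,-1],[0,0,-0.04,0,0,0,-1],[0,0,-0.04,0,0,0,-1],[0,0,-0.04,0,0,0,-1]]
  ]
}}

```text
t: 31.15
position: [0.5589, 0.3857, 0.2198]
ee_rot: [-0.0, 0.644, 0.765, -0.001]
force: [0.1, 1.2, 0.3]
opening: 0.0855
```

Call:
{"name": "step_arm", "arguments": {
  "deltas": [
    [[0,0.001,-0.01,0,0,0,-1],[0,0.001,-0.03,0,0,0,-1],[0,0.001,-0.036,0,0,0,-1],[0,0.001,-0.036,0,0,0,-1],[0,0.001,-0.036,0,0,0,1]]
  ]
}}

```text
t: 31.65
position: [0.5586, 0.3883, 0.1849]
ee_rot: [0.0, 0.644, 0.765, 0.0]
force: [0.6, -0.7, 0.1]
opening: 0.0731
```

Call:
{"name": "step_arm", "arguments": {
  "deltas": [
    [[0,0,0,0,0,0,1],[0,0,0,0,0,0,1],[0,0,0,0,0,0,1],[0,0,0,0,0,0,1],[0,0,0,0,0,0,1]]
  ]
}}

```text
t: 32.15
position: [0.559, 0.3887, 0.1858]
ee_rot: [0.0, 0.644, 0.765, 0.001]
force: [0.7, 0.5, 5.9]
opening: 0.0586
```

Call:
{"name": "step_arm", "arguments": {
  "deltas": [
    [[0,0,0.02,0,0,0,1],[0,0,0.04,0,0,0,1],[0,0,0.07,0,0,0,1],[0,0,0.11,0,0,0,1],[0,0,0.11,0,0,0,1]]
  ]
}}

```text
t: 32.65
position: [0.5602, 0.3895, 0.3006]
ee_rot: [0.002, 0.644, 0.765, 0.005]
force: [1.7, 1.3, -1.1]
opening: 0.059
```

Call:
{"name": "step_arm", "arguments": {
  "deltas": [
    [[0.004,-0.03,0,0,0,-5,1],[0.009,-0.075,0,0,0,-10.4,1],[0.014,-0.12,0,0,0,-10.4,1],[0.018,-0.165,0,0,0,-10.4,1],[0.022,-0.21,0,0,0,-10.4,1]]
  ]
}}

```text
t: 33.15
position: [0.5793, 0.1764, 0.2922]
ee_rot: [-0.001, 0.71, 0.704, -0.001]
force: [0.0, -0.2, -2.8]
opening: 0.0591
```

Call:
{"name": "step_arm", "arguments": {
  "deltas": [
    [[0.004,-0.045,0,0,0,0,1],[0.009,-0.09,0,0,0,0,1],[0.013,-0.135,0,0,0,0,1],[0.017,-0.17,0,0,0,0,1],[0.019,-0.188,0,0,0,0,1]]
  ]
}}

```text
t: 33.65
position: [0.5986, -0.0127, 0.2924]
ee_rot: [-0.001, 0.711, 0.703, -0.001]
force: [0.8, 0.7, -2.7]
opening: 0.0585
```

Call:
{"name": "step_arm", "arguments": {
  "deltas": [
    [[0.002,-0.01,0,0,0,0,1],[0.002,-0.01,-0.03,0,0,0,1],[0.002,-0.01,-0.06,0,0,0,1],[0.002,-0.01,-0.067,0,0,0,1],[0.002,-0.01,-0.067,0,0,0,1]]
  ]
}}

```text
t: 34.15
position: [0.6001, -0.0188, 0.225]
ee_rot: [-0.002, 0.71, 0.704, -0.002]
force: [0.5, -0.3, -1.4]
opening: 0.059
```

Call:
{"name": "step_arm", "arguments": {
  "deltas": [
    [[0,0,0,0,0,0,1],[0,0,-0.002,0,0,0,1],[0,0,-0.003,0,0,0,1],[0,0,-0.003,0,0,0,1]]
  ]
}}

```text
t: 34.55
position: [0.6016, -0.0198, 0.2251]
ee_rot: [0.001, 0.71, 0.704, 0.0]
force: [-0.1, -0.5, -3.1]
opening: 0.0588
```

Call:
{"name": "step_arm", "arguments": {
  "deltas": [
    [[0,0,-0.001,0,0,0,1],[0,0,-0.0015,0,0,0,1],[0,0,-0.0015,0,0,0,1]]
  ]
}}

```text
t: 34.85
position: [0.6012, -0.0199, 0.2226]
ee_rot: [-0.0, 0.71, 0.704, -0.0]
force: [-0.1, 0.1, -2.2]
opening: 0.0589
```

Call:
{"name": "step_arm", "arguments": {
  "deltas": [
    [[0,0,-0.001,0,0,0,1],[0,0,-0.001,0,0,0,1],[0,0,-0.001,0,0,0,1]]
  ]
}}

```text
t: 35.15
position: [0.6014, -0.0199, 0.2218]
ee_rot: [0.0, 0.71, 0.704, 0.0]
force: [-0.5, -1.0, -0.5]
opening: 0.0587
```

Call:
{"name": "step_arm", "arguments": {
  "deltas": [
    [[0,0,-0.001,0,0,0,1],[0,0,-0.001,0,0,0,1],[0,0,-0.001,0,0,0,1]]
  ]
}}

```text
t: 35.45
position: [0.6014, -0.0199, 0.2218]
ee_rot: [0.0, 0.71, 0.704, 0.0]
force: [-3.7, 0.5, 4.9]
opening: 0.0588
```

Call:
{"name": "step_arm", "arguments": {
  "deltas": [
    [[0.002,0,0,0,0,0,1],[0.004,0,0,0,0,0,1],[0.006,0,0,0,0,0,1],[0.0065,0,0,0,0,0,1],[0.0065,0,0,0,0,0,1]]
  ]
}}

```text
t: 35.95
position: [0.6074, -0.0199, 0.2218]
ee_rot: [-0.001, 0.71, 0.704, -0.001]
force: [-5.4, 0.1, 7.4]
opening: 0.0589
```

Call:
{"name": "step_arm", "arguments": {
  "deltas": [
    [[0.001,0,0,0,0,0,1],[0.0015,0,0,0,0,0,1],[0.0015,0,0,0,0,0,1]]
  ]
}}

```text
t: 36.25
position: [0.6086, -0.0199, 0.2218]
ee_rot: [-0.001, 0.71, 0.704, -0.001]
force: [-8.2, 0.3, 9.2]
opening: 0.059
```

Call:
{"name": "step_arm", "arguments": {
  "deltas": [
    [[0,-0.001,0,0,0,0,1],[0,-0.002,0,0,0,0,1],[0,-0.004,0,0,0,0,1],[0,-0.005,0,0,0,0,1],[0,-0.005,0,0,0,0,1]]
  ]
}}

```text
t: 36.75
position: [0.6086, -0.0228, 0.2218]
ee_rot: [-0.002, 0.71, 0.704, 0.001]
force: [-7.6, 9.5, 9.7]
opening: 0.0588
```

Call:
{"name": "step_arm", "arguments": {
  "deltas": [
    [[0,-0.001,0,0,0,0,1],[0,-0.002,0,0,0,0,1],[0,-0.002,0,0,0,0,1]]
  ]
}}

```text
t: 37.05
position: [0.6086, -0.0246, 0.2219]
ee_rot: [-0.002, 0.71, 0.704, 0.001]
force: [-7.5, 9.7, 9.9]
opening: 0.0585
```

Call:
{"name": "step_arm", "arguments": {
  "deltas": [
    [[0,-0.001,0,0,0,0,1],[0,-0.002,0,0,0,0,1],[0,-0.002,0,0,0,0,1]]
  ]
}}

```text
t: 37.35
position: [0.6085, -0.0265, 0.2218]
ee_rot: [-0.002, 0.71, 0.704, 0.001]
force: [-7.2, 9.7, 9.4]
opening: 0.0588
```

Call:
{"name": "step_arm", "arguments": {
  "deltas": [
    [[0,-0.001,0,0,0,0,1],[0,-0.001,0,0,0,0,1],[0,-0.001,0,0,0,0,1]]
  ]
}}

```text
t: 37.65
position: [0.6085, -0.0274, 0.2218]
ee_rot: [-0.003, 0.71, 0.704, 0.001]
force: [-6.6, 11.5, 10.4]
opening: 0.0588
```

Call:
{"name": "step_arm", "arguments": {
  "deltas": [
    [[0,-0.001,0,0,0,0,1],[0,-0.001,0,0,0,0,1],[0,-0.001,0,0,0,0,1]]
  ]
}}

```text
t: 37.95
position: [0.6086, -0.0278, 0.2218]
ee_rot: [-0.003, 0.71, 0.704, 0.001]
force: [-6.0, 13.2, 9.5]
opening: 0.0588
```

Call:
{"name": "step_arm", "arguments": {
  "deltas": [
    [[0,-0.001,0,0,0,0,1],[0,-0.001,0,0,0,0,1],[0,-0.001,0,0,0,0,-1],[0,-0.001,0,0,0,0,-1],[0,-0.001,0,0,0,0,-1]]
  ]
}}

```text
t: 38.45
position: [0.6096, -0.0321, 0.2209]
ee_rot: [0.0, 0.71, 0.704, 0.0]
force: [-0.1, -0.5, 0.8]
opening: 0.0856
```

Call:
{"name": "step_arm", "arguments": {
  "deltas": [
    [[0,0,0,0,0,0,-1],[0,0,0.03,0,0,0,-1],[0,0,0.07,0,0,0,-1],[0,0.045,0.07,0,0,0,-1],[0,0.09,0.07,0,0,0,-1]]
  ]
}}

```text
t: 38.95
position: [0.6105, 0.0575, 0.2932]
ee_rot: [0.002, 0.712, 0.702, 0.002]
force: [0.6, 0.4, -1.4]
opening: 0.0856
```

Call:
{"name": "step_arm", "arguments": {
  "deltas": [
    [[0,0.045,0,0,0,0,-1],[0,0.09,0,0,0,0,-1],[0,0.09,0,0,0,0,-1],[0,0.09,0,0,0,0,-1]]
  ]
}}

```text
t: 39.35
position: [0.6092, 0.1489, 0.2905]
ee_rot: [0.0, 0.71, 0.705, -0.0]
force: [-0.9, -0.2, -0.5]
opening: 0.0855
```

Run:
```python
from h import *
im,P=report(5)
s,_=capture('side'); cv2.imwrite('pics/c5.png',np.hstack([cv2.resize(im[160:220,335:435],(500,300),interpolation=2),cv2.resize(s[190:310,330:450],(300,300),interpolation=2)]))
```

```text
bench [252. 180.] 152 z 0.0188 rect [621.6 339.7] [39.2 77.7] long yaw 44.5
row [383. 183.] 973 z 0.0711 rect [605.4 -86.7] [ 62.  159.1] long yaw 89.3
39.4 [0.6093 0.1479 0.2904] [ 0.     0.71   0.704 -0.   ]
```

View pics/c5.png

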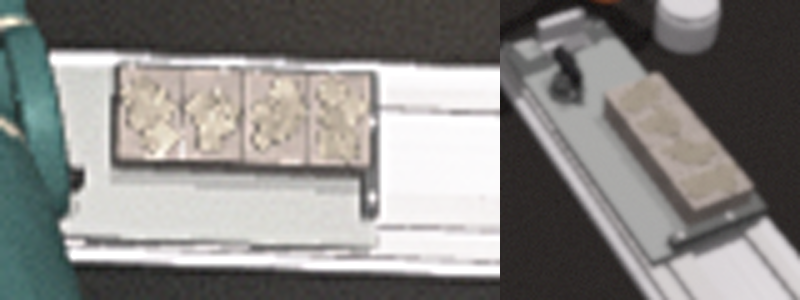

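The crop shows all four prisms in one square block against both fences, top view about (120–370, 65–165). A light closing push along the row will make it tight.

Call:
{"name": "step_arm", "arguments": {
  "deltas": [
    [[0,-0.04,0,0,0,0,1],[0,-0.08,0,0,0,0,1],[-0.001,-0.118,0,0,0,0,1],[-0.001,-0.118,0,0,0,0,1],[-0.001,-0.118,0,0,0,0,1]]
  ]
}}

```text
t: 39.95
position: [0.6081, 0.0278, 0.2906]
ee_rot: [-0.0, 0.712, 0.702, 0.0]
force: [0.6, 0.1, 0.5]
opening: 0.0122
```

Call:
{"name": "step_arm", "arguments": {
  "deltas": [
    [[0,0,-0.02,0,0,0,1],[0,0,-0.04,0,0,0,1],[0,0,-0.066,0,0,0,1],[0,0,-0.066,0,0,0,1],[0,0,-0.066,0,0,0,1]]
  ]
}}

```text
t: 40.45
position: [0.608, 0.0306, 0.2243]
ee_rot: [-0.001, 0.71, 0.704, -0.001]
force: [0.6, -0.5, 0.1]
opening: 0.0003
```

Call:
{"name": "step_arm", "arguments": {
  "deltas": [
    [[0,-0.005,0,0,0,0,1],[0,-0.01,0,0,0,0,1],[0,-0.014,0,0,0,0,1],[0,-0.018,0,0,0,0,1],[0,-0.018,0,0,0,0,1]]
  ]
}}

```text
t: 40.95
position: [0.6084, 0.0115, 0.2251]
ee_rot: [0.0, 0.711, 0.704, 0.0]
force: [0.2, -0.6, 0.1]
opening: 0.0
```

Call:
{"name": "step_arm", "arguments": {
  "deltas": [
    [[0,-0.001,0,0,0,0,1],[0,-0.002,0,0,0,0,1],[0,-0.003,0,0,0,0,1],[0,-0.003,0,0,0,0,1]]
  ]
}}

```text
t: 41.35
position: [0.6083, 0.0091, 0.2246]
ee_rot: [-0.0, 0.71, 0.704, -0.0]
force: [-0.2, -0.3, -0.7]
opening: 0.0003
```

Call:
{"name": "step_arm", "arguments": {
  "deltas": [
    [[0,-0.001,0,0,0,0,1],[0,-0.002,0,0,0,0,1],[0,-0.003,0,0,0,0,1],[0,-0.003,0,0,0,0,1]]
  ]
}}

```text
t: 41.75
position: [0.6083, 0.006, 0.2247]
ee_rot: [0.0, 0.71, 0.704, -0.0]
force: [0.4, -0.5, 0.1]
opening: 0.0001
```

Call:
{"name": "step_arm", "arguments": {
  "deltas": [
    [[0,-0.001,0,0,0,0,1],[0,-0.002,0,0,0,0,1],[0,-0.002,0,0,0,0,1]]
  ]
}}

```text
t: 42.05
position: [0.6083, 0.0052, 0.2247]
ee_rot: [-0.001, 0.71, 0.704, 0.001]
force: [0.3, 5.6, 0.0]
opening: 0.0001
```

Call:
{"name": "step_arm", "arguments": {
  "deltas": [
    [[0,-0.001,0,0,0,0,1],[0,-0.0015,0,0,0,0,1],[0,-0.0015,0,0,0,0,1]]
  ]
}}

```text
t: 42.35
position: [0.6083, 0.0047, 0.2247]
ee_rot: [-0.001, 0.711, 0.704, 0.002]
force: [0.5, 9.8, 0.1]
opening: -0.0001
```

Call:
{"name": "step_arm", "arguments": {
  "deltas": [
    [[0,-0.001,0,0,0,0,1],[0,-0.002,0,0,0,0,1],[0,-0.002,0,0,0,0,1]]
  ]
}}

```text
t: 42.65
position: [0.6083, 0.004, 0.2248]
ee_rot: [-0.002, 0.711, 0.703, 0.002]
force: [0.4, 16.2, 1.0]
opening: -0.0001
```

Call:
{"name": "step_arm", "arguments": {
  "deltas": [
    [[0,0.006,0,0,0,0,1],[0,0.02,0,0,0,0,1],[0,0.02,0.04,0,0,0,0],[0,0.02,0.06,0,0,0,0],[-0.02,0.03,0.06,0,0,0,0]]
  ]
}}

```text
t: 43.15
position: [0.5918, 0.0305, 0.2896]
ee_rot: [0.004, 0.711, 0.704, 0.003]
force: [0.0, 1.1, 0.3]
opening: 0.042
```

Call:
{"name": "step_arm", "arguments": {
  "deltas": [
    [[-0.024,0.01,0,0,0,0,0],[-0.024,0.01,0,0,0,0,0],[-0.024,0.01,0,0,0,0,0],[-0.024,0.01,0,0,0,0,0]]
  ]
}}

```text
t: 43.55
position: [0.5649, 0.0406, 0.2849]
ee_rot: [0.0, 0.71, 0.704, 0.0]
force: [-0.2, -0.7, 0.2]
opening: 0.0427
```

Call:
{"name": "step_arm", "arguments": {
  "deltas": [
    [[0,0,-0.02,0,0,0,0],[0,0,-0.04,0,0,0,0],[0,0,-0.052,0,0,0,0],[0,0,-0.052,0,0,0,0],[0,0,-0.052,0,0,0,0]]
  ]
}}

```text
t: 44.05
position: [0.5647, 0.0405, 0.2327]
ee_rot: [-0.0, 0.71, 0.704, -0.0]
force: [0.4, 0.1, 0.6]
opening: 0.0427
```

Call:
{"name": "step_arm", "arguments": {
  "deltas": [
    [[0,0,0,0,0,0,1],[0,0,0,0,0,0,1],[0,0,0,0,0,0,1],[0,0,0,0,0,0,1],[0,0,0,0,0,0,1]]
  ]
}}

```text
t: 44.55
position: [0.5641, 0.0407, 0.234]
ee_rot: [-0.0, 0.71, 0.704, -0.0]
force: [-4.3, -1.4, 6.1]
opening: 0.0103
```

Call:
{"name": "step_arm", "arguments": {
  "deltas": [
    [[0,0,0.004,0,0,0,1],[0,0,0.008,0,0,0,1],[0,0,0.012,0,0,0,1],[0,0,0.015,0,0,0,1],[0,0,0.015,0,0,0,1]]
  ]
}}

```text
t: 45.05
position: [0.564, 0.0407, 0.2474]
ee_rot: [-0.0, 0.71, 0.704, -0.0]
force: [1.8, 1.3, -11.4]
opening: 0.0104
```

Call:
{"name": "step_arm", "arguments": {
  "deltas": [
    [[0,0,0.001,0,0,0,1],[0,0,0.002,0,0,0,1],[0,0,0.002,0,0,0,1]]
  ]
}}

```text
t: 45.35
position: [0.564, 0.0406, 0.2494]
ee_rot: [-0.0, 0.71, 0.704, -0.0]
force: [2.1, -0.3, -13.0]
opening: 0.0108
```

Call:
{"name": "step_arm", "arguments": {
  "deltas": [
    [[0,0,0.0008,0,0,0,1],[0,0,0.0008,0,0,0,1],[0,0,0.0008,0,0,4,1],[0,0,0.0008,0,0,8,1],[0,0,0.0008,0,0,8,1]]
  ]
}}

```text
t: 45.85
position: [0.564, 0.0407, 0.2502]
ee_rot: [-0.0, 0.659, 0.752, -0.0]
force: [0.7, -0.5, -13.0]
opening: 0.0103
```

Call:
{"name": "step_arm", "arguments": {
  "deltas": [
    [[0,0,0,0,0,5,1],[0,0,0,0,0,10,1],[0,0,0,0,0,15,1],[0,0,0,0,0,20,1],[0,0,0,0,0,20,1]]
  ]
}}

```text
t: 46.35
position: [0.5639, 0.0407, 0.2502]
ee_rot: [-0.001, 0.519, 0.855, -0.0]
force: [1.6, 0.4, -12.9]
opening: 0.011
```

Run:
```python
from h import *
s=manip.read_state()
for k in('t','position','ee_rot','force','moment','opening'):print(k,np.round(s[k],3))
```

```text
t 46.35
position [0.564 0.041 0.25 ]
ee_rot [-0.001  0.519  0.855 -0.   ]
force [  1.565   0.379 -12.917]
moment [ 0.037 -0.211  0.012]
opening 0.011
```

Call:
{"name": "step_arm", "arguments": {
  "deltas": [
    [[0,0,0,0,0,6,1],[0,0,0,0,0,12,1],[0,0,0,0,0,18,1],[0,0,0,0,0,24,1],[0,0,0,0,0,28,1]]
  ]
}}

```text
t: 46.85
position: [0.5638, 0.0406, 0.2501]
ee_rot: [-0.001, 0.297, 0.955, -0.0]
force: [0.7, -0.0, -12.8]
opening: 0.0107
```

Call:
{"name": "step_arm", "arguments": {
  "deltas": [
    [[0,0,0,0,0,4,1],[0,0,0,0,0,4,1],[0,0,-0.002,0,0,4,1],[0,0,-0.004,0,0,4,1],[0,0,-0.004,0,0,4,1]]
  ]
}}

```text
t: 47.35
position: [0.5638, 0.0406, 0.2461]
ee_rot: [-0.001, 0.264, 0.965, -0.0]
force: [-1.7, -0.5, -11.3]
opening: 0.0109
```

Call:
{"name": "step_arm", "arguments": {
  "deltas": [
    [[0,0,-0.001,0,0,0,1],[0,0,-0.001,0,0,0,1],[0,0,-0.001,0,0,0,1]]
  ]
}}

```text
t: 47.65
position: [0.5638, 0.0406, 0.2458]
ee_rot: [-0.001, 0.263, 0.965, -0.0]
force: [-5.0, -0.6, -6.9]
opening: 0.0105
```

Call:
{"name": "step_arm", "arguments": {
  "deltas": [
    [[0,0,-0.001,0,0,0,1],[0,0,-0.0015,0,0,0,1],[0,0,-0.0015,0,0,0,1]]
  ]
}}

```text
t: 47.95
position: [0.5639, 0.0407, 0.2454]
ee_rot: [-0.001, 0.263, 0.965, -0.0]
force: [-9.6, -0.8, 0.9]
opening: 0.0105
```

Call:
{"name": "step_arm", "arguments": {
  "deltas": [
    [[0,0,0,0,0,0,0.3],[0,0,0,0,0,0,0.3],[0,0,0,0,0,0,0.3],[0,0,0.02,0,0,0,0.3],[0,0,0.04,0,0,0,0.3]]
  ]
}}

```text
t: 48.45
position: [0.5647, 0.0407, 0.2848]
ee_rot: [0.0, 0.263, 0.965, 0.0]
force: [0.0, -0.5, 0.6]
opening: 0.0299
```

Call:
{"name": "step_arm", "arguments": {
  "deltas": [
    [[0,0,0.04,0,0,0,0.3],[-0.045,0,0.04,0,0,0,0.3],[-0.09,0,0.04,0,0,0,0.3],[-0.13,0,0.04,0,0,0,0.3],[-0.13,0,0.04,0,0,0,0.3]]
  ]
}}

```text
t: 48.95
position: [0.4301, 0.0407, 0.3234]
ee_rot: [-0.001, 0.263, 0.965, -0.0]
force: [-0.5, -0.7, -1.1]
opening: 0.0298
```

Run:
```python
from h import *
im,P=report(6)
s,_=capture('side'); cv2.imwrite('pics/c6.png',np.hstack([cv2.resize(im[160:220,300:400],(500,300),interpolation=2),cv2.resize(s[180:280,320:420],(300,300),interpolation=2)]))
```

```text
bench [252. 180.] 162 z 0.0183 rect [619.1 339.7] [37.7 73.3] long yaw 46.9
row [384. 183.] 908 z 0.0712 rect [605.8 -87. ] [ 61.1 159.7] long yaw 88.5
49.0 [0.4326 0.0407 0.3244] [0.001 0.263 0.965 0.   ]
```

View pics/c6.png

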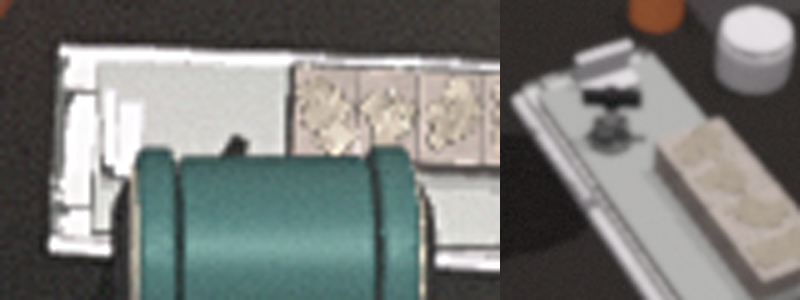

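Side view: the knob bar is raised and turned at (612,97), staying up by itself, and the row is unchanged. Next I pinch the tab at about (0.5955, 0.110).

Call:
{"name": "step_arm", "arguments": {
  "deltas": [
    [[0.03,0.02,0,0,0,8,0.3],[0.07,0.04,0,0,0,16,0.3],[0.11,0.06,0,0,0,24,0.3],[0.15,0.069,0,0,0,30,0.3],[0.161,0.069,0,0,0,30,0.3]]
  ]
}}

```text
t: 49.55
position: [0.6007, 0.1112, 0.3247]
ee_rot: [0.003, 0.003, 1.0, 0.0]
force: [0.6, 0.1, -0.0]
opening: 0.03
```

Call:
{"name": "step_arm", "arguments": {
  "deltas": [
    [[0,0,-0.03,0,0,0,0.3],[0,0,-0.05,0,0,0,0.3],[0,0,-0.05,0,0,0,0.3],[0,0,-0.05,0,0,0,0.3]]
  ]
}}

```text
t: 49.95
position: [0.5958, 0.1095, 0.2739]
ee_rot: [-0.0, 0.005, 1.0, -0.0]
force: [0.1, 0.1, -0.2]
opening: 0.0297
```

Call:
{"name": "step_arm", "arguments": {
  "deltas": [
    [[0,0,-0.02,0,0,0,0.3],[0,0,-0.04,0,0,0,0.3],[0,0,-0.05,0,0,0,0.3],[0,0,-0.05,0,0,0,0.3]]
  ]
}}

```text
t: 50.35
position: [0.5951, 0.1095, 0.2237]
ee_rot: [-0.001, 0.005, 1.0, -0.0]
force: [0.5, -1.1, 0.4]
opening: 0.0298
```

Call:
{"name": "step_arm", "arguments": {
  "deltas": [
    [[0,0,0,0,0,0,1],[0,0,0,0,0,0,1],[0,0,0,0,0,0,1],[0,0,0,0,0,0,1]]
  ]
}}

```text
t: 50.75
position: [0.5961, 0.1098, 0.2257]
ee_rot: [0.001, 0.005, 1.0, 0.0]
force: [-1.6, -0.5, 6.5]
opening: 0.0061
```

Call:
{"name": "step_arm", "arguments": {
  "deltas": [
    [[0,-0.002,0,0,0,0,1],[0,-0.005,0,0,0,0,1],[0,-0.009,0,0,0,0,1],[0,-0.014,0,0,0,0,1],[0,-0.019,0,0,0,0,1]]
  ]
}}

```text
t: 51.25
position: [0.596, 0.0915, 0.2257]
ee_rot: [0.001, 0.005, 1.0, 0.001]
force: [-1.7, 4.3, 6.5]
opening: 0.0064
```

Call:
{"name": "step_arm", "arguments": {
  "deltas": [
    [[0,-0.005,0,0,0,0,1],[0,-0.01,0,0,0,0,1],[0,-0.015,0,0,0,0,1],[0,-0.02,0,0,0,0,1],[0,-0.025,0,0,0,0,1]]
  ]
}}

```text
t: 51.75
position: [0.5958, 0.0664, 0.2257]
ee_rot: [0.001, 0.005, 1.0, 0.001]
force: [-2.1, 3.2, 7.7]
opening: 0.0063
```

Call:
{"name": "step_arm", "arguments": {
  "deltas": [
    [[0,-0.005,0,0,0,0,1],[-0.001,-0.01,0,0,0,0,1],[-0.001,-0.015,0,0,0,0,1],[-0.001,-0.02,0,0,0,0,1],[-0.001,-0.025,0,0,0,0,1]]
  ]
}}

```text
t: 52.25
position: [0.5953, 0.0411, 0.2257]
ee_rot: [0.002, 0.005, 1.0, 0.001]
force: [0.4, 4.4, 7.1]
opening: 0.0064
```

Call:
{"name": "step_arm", "arguments": {
  "deltas": [
    [[0,-0.005,0,0,0,0,1],[0,-0.01,0,0,0,0,1],[0,-0.015,0,0,0,0,1],[0,-0.019,0,0,0,0,1],[0,-0.022,0,0,0,0,1]]
  ]
}}

```text
t: 52.75
position: [0.5951, 0.0189, 0.2257]
ee_rot: [0.001, 0.005, 1.0, 0.0]
force: [-1.2, 3.7, 6.9]
opening: 0.0062
```

Call:
{"name": "step_arm", "arguments": {
  "deltas": [
    [[0,-0.004,0,0,0,0,1],[0,-0.008,0,0,0,0,1],[0,-0.012,0,0,0,0,1],[0,-0.016,0,0,0,0,1],[0,-0.02,0,0,0,0,1]]
  ]
}}

```text
t: 53.25
position: [0.595, -0.001, 0.2257]
ee_rot: [0.001, 0.005, 1.0, 0.001]
force: [-1.3, 3.8, 8.2]
opening: 0.0063
```

Call:
{"name": "step_arm", "arguments": {
  "deltas": [
    [[0,-0.002,0,0,0,0,1],[0,-0.004,0,0,0,0,1],[0,-0.006,0,0,0,0,1],[0,-0.006,0,0,0,0,1]]
  ]
}}

```text
t: 53.65
position: [0.595, -0.0073, 0.2257]
ee_rot: [0.001, 0.005, 1.0, 0.0]
force: [-2.3, 2.2, 9.0]
opening: 0.0064
```

Call:
{"name": "step_arm", "arguments": {
  "deltas": [
    [[0,-0.001,0,0,0,0,1],[0,-0.002,0,0,0,0,1],[0,-0.002,0,0,0,0,1]]
  ]
}}

```text
t: 53.95
position: [0.5949, -0.0087, 0.2257]
ee_rot: [0.001, 0.005, 1.0, 0.001]
force: [-2.5, 3.9, 8.3]
opening: 0.0064
```

Call:
{"name": "step_arm", "arguments": {
  "deltas": [
    [[0,-0.001,0,0,0,0,1],[0,-0.002,0,0,0,0,1],[0,-0.002,0,0,0,0,1]]
  ]
}}

```text
t: 54.25
position: [0.595, -0.0093, 0.2257]
ee_rot: [0.001, 0.005, 1.0, 0.002]
force: [-1.4, 11.4, 7.9]
opening: 0.0067
```

Call:
{"name": "step_arm", "arguments": {
  "deltas": [
    [[0,-0.001,0,0,0,0,1],[0,-0.002,0,0,0,0,1],[0,-0.002,0,0,0,0,1]]
  ]
}}

```text
t: 54.55
position: [0.595, -0.0098, 0.2257]
ee_rot: [0.001, 0.005, 1.0, 0.004]
force: [-0.7, 18.1, 8.3]
opening: 0.0064
```

Call:
{"name": "step_arm", "arguments": {
  "deltas": [
    [[0,0.002,0,0,0,0,1],[0,0.002,0,0,0,0,0.3],[0,0.002,0,0,0,0,0.3],[0,0.002,0,0,0,0,0.3],[0,0.002,0.03,0,0,0,0.3]]
  ]
}}

```text
t: 55.05
position: [0.5915, -0.0117, 0.2492]
ee_rot: [-0.005, 0.005, 1.0, 0.0]
force: [-0.6, 0.5, 0.1]
opening: 0.0299
```

Call:
{"name": "step_arm", "arguments": {
  "deltas": [
    [[0,0,0.035,0,0,0,0.3],[-0.016,-0.035,0.035,0,0,-8,0.3],[-0.032,-0.067,0.035,0,0,-16,0.3],[-0.032,-0.067,0.035,0,0,-24,0.3],[-0.032,-0.067,0.035,0,0,-30,0.3]]
  ]
}}

```text
t: 55.55
position: [0.5615, -0.08, 0.2887]
ee_rot: [-0.0, 0.267, 0.964, -0.0]
force: [0.7, 0.7, 0.7]
opening: 0.0299
```

Call:
{"name": "step_arm", "arguments": {
  "deltas": [
    [[0,0,0,0,0,0,0.3],[0,0,0,0,0,0,0.3]]
  ]
}}

```text
t: 55.75
position: [0.5621, -0.0787, 0.2887]
ee_rot: [-0.0, 0.262, 0.965, -0.0]
force: [-0.4, -0.4, -0.3]
opening: 0.0298
```

Run:
```python
from h import *
im,P=report(7)
s,_=capture('side'); cv2.imwrite('pics/c7.png',cv2.resize(s[180:330,330:500],(680,600),interpolation=2))
```

```text
bench [252. 180.] 149 z 0.0185 rect [622.9 341.1] [39.  79.5] long yaw 44.2
row [414. 186.] 255 z 0.0713 rect [ 600.5 -183.9] [53.3 58.9] long yaw 79.6
row [439. 186.] 258 z 0.0713 rect [ 603.8 -264.7] [44.1 62.2] long yaw 0.4
55.8 [ 0.5622 -0.0785  0.2887] [-0.     0.262  0.965 -0.   ]
```

View pics/c7.png

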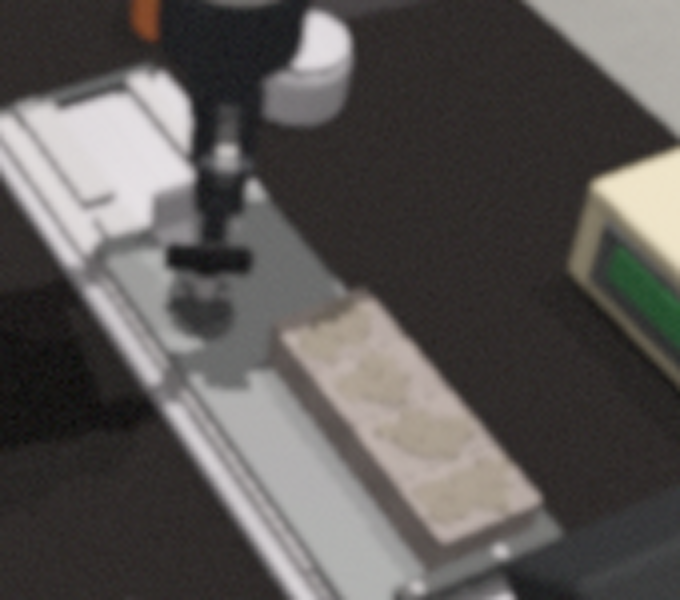

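The carriage is at the scan head with the row intact, and the raised knob bar at (208,258) lies under the gripper. Now I grip it.

Call:
{"name": "step_arm", "arguments": {
  "deltas": [
    [[0,0,-0.015,0,0,0,0.3],[0,0,-0.03,0,0,0,0.3],[0,0,-0.043,0,0,0,0.3],[0,0,-0.043,0,0,0,0.3],[0,0,-0.043,0,0,0,0.3]]
  ]
}}

```text
t: 56.35
position: [0.5618, -0.0782, 0.2447]
ee_rot: [-0.001, 0.263, 0.965, -0.0]
force: [0.0, 0.7, 0.4]
opening: 0.0301
```

Call:
{"name": "step_arm", "arguments": {
  "deltas": [
    [[0,0,0,0,0,0,1],[0,0,0,0,0,0,1],[0,0,0,0,0,0,1],[0,0,0,0,0,0,1],[0,0,0,0,0,0,1]]
  ]
}}

```text
t: 56.85
position: [0.5626, -0.0783, 0.2466]
ee_rot: [0.001, 0.263, 0.965, 0.0]
force: [0.7, 1.1, 1.1]
opening: 0.01
```

Call:
{"name": "step_arm", "arguments": {
  "deltas": [
    [[0,0,0.002,0,0,0,1],[0,0,0.004,0,0,0,1],[0,0,0.005,0,0,0,1],[0,0,0.005,0,0,0,1]]
  ]
}}

```text
t: 57.25
position: [0.5625, -0.0783, 0.2495]
ee_rot: [0.001, 0.263, 0.965, 0.0]
force: [6.2, 0.2, -12.7]
opening: 0.0107
```

Call:
{"name": "step_arm", "arguments": {
  "deltas": [
    [[0,0,0.001,0,0,0,1],[0,0,0.001,0,0,0,1],[0,0,0.001,0,0,-6,1],[0,0,0.001,0,0,-12,1],[0,0,0.001,0,0,-12,1]]
  ]
}}

```text
t: 57.75
position: [0.5625, -0.0784, 0.2503]
ee_rot: [0.0, 0.364, 0.932, 0.0]
force: [7.7, 0.4, -12.7]
opening: 0.0102
```

Run:
```python
from h import *
s=manip.read_state()
for k in('t','position','ee_rot','force','moment','opening'):print(k,np.round(s[k],3))
```

```text
t 57.75
position [ 0.562 -0.078  0.25 ]
ee_rot [0.    0.364 0.932 0.   ]
force [  7.718   0.439 -12.735]
moment [-0.041 -1.172  0.003]
opening 0.01
```

Turning freely with no z-moment, so I continue to 0.

Call:
{"name": "step_arm", "arguments": {
  "deltas": [
    [[0,0,0,0,0,-6,1],[0,0,0,0,0,-12,1],[0,0,0,0,0,-18,1],[0,0,0,0,0,-24,1],[0,0,0,0,0,-30,1]]
  ]
}}

```text
t: 58.25
position: [0.5623, -0.0785, 0.2502]
ee_rot: [0.0, 0.593, 0.805, 0.0]
force: [6.2, -0.7, -12.6]
opening: 0.0103
```

Call:
{"name": "step_arm", "arguments": {
  "deltas": [
    [[0,0,0,0,0,-6,1],[0,0,0,0,0,-12,1],[0,0,0,0,0,-18,1],[0,0,0,0,0,-18,1],[0,0,0,0,0,-18,1]]
  ]
}}

```text
t: 58.75
position: [0.5623, -0.0785, 0.2501]
ee_rot: [0.0, 0.71, 0.704, 0.0]
force: [6.1, -1.0, -12.6]
opening: 0.0106
```

Call:
{"name": "step_arm", "arguments": {
  "deltas": [
    [[0,0,-0.003,0,0,0,1],[0,0,-0.006,0,0,0,1],[0,0,-0.009,0,0,0,1],[0,0,-0.009,0,0,0,1]]
  ]
}}

```text
t: 59.15
position: [0.5622, -0.0785, 0.2412]
ee_rot: [0.0, 0.71, 0.704, 0.0]
force: [5.3, -1.3, -10.0]
opening: 0.0104
```

Call:
{"name": "step_arm", "arguments": {
  "deltas": [
    [[0,0,-0.002,0,0,0,1],[0,0,-0.004,0,0,0,1],[0,0,-0.006,0,0,0,1],[0,0,-0.007,0,0,0,1],[0,0,-0.007,0,0,0,1]]
  ]
}}

```text
t: 59.65
position: [0.5623, -0.0785, 0.2356]
ee_rot: [0.0, 0.71, 0.704, -0.0]
force: [5.5, -0.7, -8.7]
opening: 0.0106
```

Call:
{"name": "step_arm", "arguments": {
  "deltas": [
    [[0,0,-0.001,0,0,0,1],[0,0,-0.0015,0,0,0,1],[0,0,-0.0015,0,0,0,1]]
  ]
}}

```text
t: 59.95
position: [0.5624, -0.0785, 0.2354]
ee_rot: [0.0, 0.71, 0.704, 0.0]
force: [1.4, -0.4, 0.9]
opening: 0.0103
```

Call:
{"name": "step_arm", "arguments": {
  "deltas": [
    [[0,0,0,0,0,0,0.3],[0,0,0,0,0,0,0.3],[0,0,0,0,0,0,0.3],[0,0,0,0,0,0,0.3],[0,0,0.03,0,0,0,0.3]]
  ]
}}

```text
t: 60.45
position: [0.5597, -0.0779, 0.2603]
ee_rot: [-0.004, 0.71, 0.704, -0.003]
force: [-1.0, 0.2, -1.0]
opening: 0.03
```

Call:
{"name": "step_arm", "arguments": {
  "deltas": [
    [[0,0,0.05,0,0,0,0.3],[-0.03,0.045,0.06,0,0,0,0.3],[-0.06,0.09,0.06,0,0,0,0.3],[-0.09,0.13,0.06,0,0,0,0.3],[-0.12,0.17,0.06,0,0,0,0.3]]
  ]
}}

```text
t: 60.95
position: [0.4464, 0.0855, 0.3248]
ee_rot: [0.0, 0.711, 0.704, 0.0]
force: [0.5, 1.3, -0.0]
opening: 0.0295
```

Call:
{"name": "step_arm", "arguments": {
  "deltas": [
    [[0,0.045,0,0,0,0,0.3],[0,0.09,0,0,0,0,0.3],[0,0.13,0,0,0,0,0.3],[0,0.13,0,0,0,0,0.3]]
  ]
}}

```text
t: 61.35
position: [0.4473, 0.2183, 0.325]
ee_rot: [-0.0, 0.709, 0.706, 0.001]
force: [0.4, -1.1, 0.2]
opening: 0.0297
```

Run:
```python
from h import *
im,P=report(8)
s,_=capture('side')
g=cv2.cvtColor(im,cv2.COLOR_BGR2GRAY).astype(float)
for f,c in(('0',(.560,.040)),('8',(.5605,-.080))):
    z=np.load(f'/tmp/top{f}.npz');q=z['P'];gg=cv2.cvtColor(z['im'],cv2.COLOR_BGR2GRAY)
    k=(q[...,2]>.06)&(q[...,2]<.1)&(abs(q[...,0]-c[0])<.03)&(abs(q[...,1]-c[1])<.04)&(gg<90)
    r=cv2.minAreaRect((q[k][:,:2]*1000).astype(np.float32))
    print('knob',f,k.sum(),'z p50/p80',np.round(np.percentile(q[k][:,2],[50,80,95]),4),np.round(r[0],1),np.round(r[1],1),round(r[2],1))
    k=(q[...,2]>.06)&(q[...,2]<.075)&(abs(q[...,0]-.59)<.035)&(abs(q[...,1]-c[1]-.07)<.02)
    print(' tab',q[k].mean(0).round(4))
cv2.imwrite('pics/c8.png',np.hstack([cv2.resize(im[160:220,360:460],(500,300),interpolation=2),cv2.resize(s[210:330,360:480],(300,300),interpolation=2)]))
```

```text
bench [250. 179.] 127 z 0.0188 rect [623.8 342.8] [35.4 73.3] long yaw 46.6
row [421. 185.] 984 z 0.071 rect [ 604.  -205.7] [ 61.8 161.6] long yaw 89.7
61.4 [0.4473 0.2164 0.3246] [-0.     0.709  0.705  0.   ]
knob 0 66 z p50/p80 [0.0789 0.082  0.0845] [562.1  39.6] [44. 18.] 81.6
 tab [0.5893 0.1086 0.067 ]
knob 8 66 z p50/p80 [0.0787 0.0826 0.0838] [556.6 -80.8] [21.9 45.3] 14.8
 tab [ 0.5908 -0.0109  0.0669]
```

View pics/c8.png

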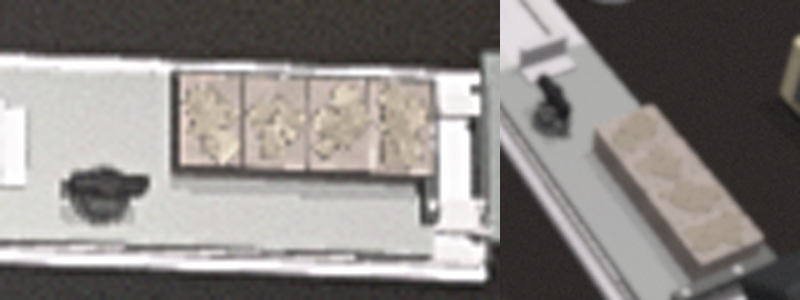

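The knob is back at its start height (0.0787 vs 0.0789 m), so the plunger is home, and the tab has moved 119.5 mm. The row measures 161.6 mm, against about 159.5 mm before. That is probably noise, but I'll check by a light push with the closed fingers.

Call:
{"name": "step_arm", "arguments": {
  "deltas": [
    [[0.025,-0.045,0,0,0,0,1],[0.048,-0.09,0,0,0,0,1],[0.07,-0.135,0,0,0,0,1],[0.09,-0.175,0,0,0,0,1],[0.11,-0.215,0,0,0,0,1]]
  ]
}}

```text
t: 61.95
position: [0.5576, -0.0043, 0.3244]
ee_rot: [-0.0, 0.711, 0.703, -0.0]
force: [1.0, 0.3, -0.0]
opening: 0.0001
```

Call:
{"name": "step_arm", "arguments": {
  "deltas": [
    [[0.025,-0.045,0,0,0,0,1],[0.049,-0.094,0,0,0,0,1],[0.049,-0.094,0,0,0,0,1],[0.049,-0.094,-0.03,0,0,0,1],[0.049,-0.094,-0.06,0,0,0,1]]
  ]
}}

```text
t: 62.45
position: [0.6066, -0.0968, 0.265]
ee_rot: [0.001, 0.711, 0.703, 0.001]
force: [-0.3, 0.5, -0.6]
opening: 0.0001
```

Call:
{"name": "step_arm", "arguments": {
  "deltas": [
    [[0,0,0,0,0,0,1],[0,0,0,0,0,0,1]]
  ]
}}

```text
t: 62.65
position: [0.6057, -0.095, 0.2639]
ee_rot: [-0.001, 0.711, 0.704, -0.001]
force: [0.7, -0.6, 0.3]
opening: 0.0
```

Call:
{"name": "step_arm", "arguments": {
  "deltas": [
    [[0,0,-0.02,0,0,0,1],[0,0,-0.039,0,0,0,1],[0,0,-0.039,0,0,0,1],[0,-0.006,-0.039,0,0,0,1],[0,-0.012,-0.039,0,0,0,1]]
  ]
}}

```text
t: 63.15
position: [0.6076, -0.107, 0.2277]
ee_rot: [0.001, 0.71, 0.704, 0.001]
force: [0.2, 0.6, -0.0]
opening: 0.0002
```

Call:
{"name": "step_arm", "arguments": {
  "deltas": [
    [[0,-0.002,0,0,0,0,1],[0,-0.003,0,0,0,0,1],[0,-0.003,0,0,0,0,1]]
  ]
}}

```text
t: 63.45
position: [0.6068, -0.1099, 0.2261]
ee_rot: [0.0, 0.71, 0.704, 0.0]
force: [-0.2, -0.0, 0.3]
opening: -0.0001
```

Call:
{"name": "step_arm", "arguments": {
  "deltas": [
    [[0,-0.001,0,0,0,0,1],[0,-0.002,0,0,0,0,1],[0,-0.002,0,0,0,0,1]]
  ]
}}

```text
t: 63.75
position: [0.6066, -0.1115, 0.2254]
ee_rot: [-0.0, 0.71, 0.704, -0.0]
force: [0.2, -0.4, 0.4]
opening: -0.0002
```

Call:
{"name": "step_arm", "arguments": {
  "deltas": [
    [[0,-0.001,0,0,0,0,1],[0,-0.002,0,0,0,0,1],[0,-0.002,0,0,0,0,1]]
  ]
}}

```text
t: 64.05
position: [0.6066, -0.1128, 0.2254]
ee_rot: [-0.001, 0.71, 0.704, 0.0]
force: [0.4, 5.8, 0.8]
opening: 0.0001
```

Call:
{"name": "step_arm", "arguments": {
  "deltas": [
    [[0,-0.001,0,0,0,0,1],[0,-0.0015,0,0,0,0,1],[0,-0.0015,0,0,0,0,1]]
  ]
}}

```text
t: 64.35
position: [0.6067, -0.1132, 0.2254]
ee_rot: [-0.001, 0.71, 0.704, 0.001]
force: [1.0, 9.4, 2.1]
opening: 0.0
```

Call:
{"name": "step_arm", "arguments": {
  "deltas": [
    [[0,-0.001,0,0,0,0,1],[0,-0.0015,0,0,0,0,1],[0,-0.0015,0,0,0,0,1]]
  ]
}}

```text
t: 64.65
position: [0.6067, -0.1137, 0.2254]
ee_rot: [-0.002, 0.711, 0.704, 0.002]
force: [0.7, 14.1, 2.5]
opening: -0.0004
```

Call:
{"name": "step_arm", "arguments": {
  "deltas": [
    [[0,0.006,0,0,0,0,1],[0,0.018,0,0,0,0,1],[0,0.018,0.04,0,0,0,1],[0,0.018,0.08,0,0,0,1],[-0.02,0.05,0.1,0,0,0,1]]
  ]
}}

```text
t: 65.15
position: [0.5895, -0.0686, 0.3301]
ee_rot: [0.004, 0.711, 0.703, 0.002]
force: [1.2, 1.2, 0.4]
opening: -0.0002
```

Call:
{"name": "step_arm", "arguments": {
  "deltas": [
    [[-0.03,0.045,0,0,0,0,1],[-0.05,0.09,0,0,0,0,1],[-0.07,0.135,0,0,0,0,1],[-0.09,0.18,0,0,0,0,1],[-0.11,0.22,0,0,0,0,1]]
  ]
}}

```text
t: 65.65
position: [0.4755, 0.1551, 0.3258]
ee_rot: [0.001, 0.71, 0.704, 0.0]
force: [1.0, 0.5, 0.4]
opening: 0.0001
```

Call:
{"name": "step_arm", "arguments": {
  "deltas": [
    [[0,0.04,0,0,0,0,1],[0,0.04,0,0,0,0,1],[0,0.04,0,0,0,0,1]]
  ]
}}

```text
t: 65.95
position: [0.4764, 0.1942, 0.3256]
ee_rot: [0.001, 0.709, 0.705, -0.0]
force: [-0.7, -0.3, -0.7]
opening: -0.0005
```

Run:
```python
from h import *
im,P=report(9)
report(10)
q=P;gg=cv2.cvtColor(im,cv2.COLOR_BGR2GRAY)
k=(q[...,2]>.06)&(q[...,2]<.1)&(abs(q[...,0]-.5605)<.03)&(abs(q[...,1]+.08)<.04)&(gg<90)
print('knob z',np.percentile(q[k][:,2],[50,80,95]).round(4))
cv2.imwrite('pics/c9.png',np.hstack([cv2.resize(im[165:205,385:455],(560,320),interpolation=2)]))
cv2.imwrite('pics/c9.png',np.vstack([cv2.resize(im[170:200,390:450],(720,360),interpolation=2),cv2.resize(im[80:300,170:530],(720,240))[:240]]))
```

```text
row [420. 185.] 983 z 0.0711 rect [ 604.  -205.5] [ 62.2 161.6] long yaw 88.9
66.0 [0.4766 0.1934 0.3254] [ 0.     0.71   0.704 -0.   ]
row [420. 185.] 983 z 0.0712 rect [ 603.9 -206.1] [ 61.9 161.7] long yaw 89.4
66.0 [0.4767 0.1928 0.3254] [ 0.     0.71   0.704 -0.   ]
knob z [0.0784 0.0806 0.0835]
```

View pics/c9.png

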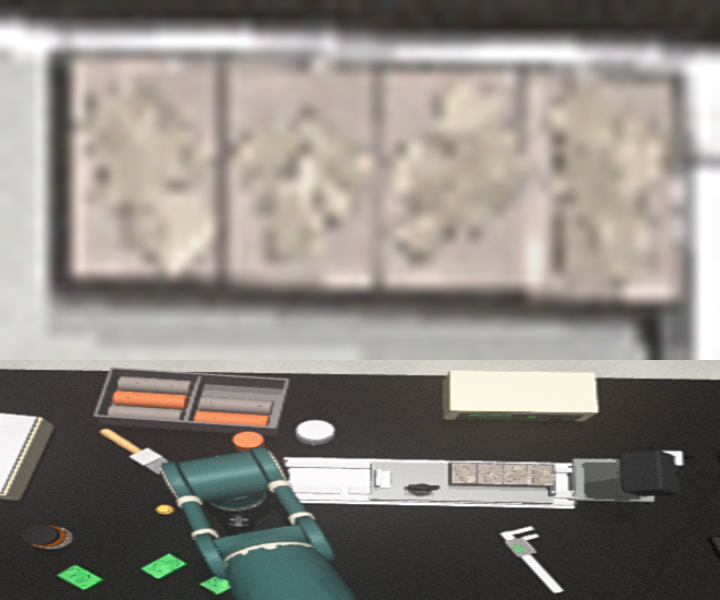

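Run:
```python
from h import *
for f,y0 in(('5',-.1665),('10',-.2865)):
    P=np.load(f'/tmp/top{f}.npz')['P']
    m=(P[...,2]>.055)&(P[...,2]<.085)&(P[...,0]>.57)&(P[...,0]<.64)
    for i in range(4):
        k=m&(abs(P[...,1]-y0-.02-.04*i)<.017)
        Q=P[k]; A=np.c_[Q-Q.mean(0)]; c=np.linalg.lstsq(np.c_[A[:,:2],np.ones(len(A))],Q[:,2],rcond=None)[0]
        print(f,i,len(Q),'z',np.median(Q[:,2]).round(4),'x',np.percentile(Q[:,0],[1,99]).round(4),'tilt deg',np.degrees(c[:2]).round(1))
```

```text
5 0 210 z 0.0706 x [0.574  0.6336] tilt deg [ 0.6 -0.4]
5 1 208 z 0.0706 x [0.5748 0.6354] tilt deg [ 2.5 -2.3]
5 2 207 z 0.0704 x [0.5753 0.6343] tilt deg [ 1.5 -0. ]
5 3 211 z 0.0703 x [0.5759 0.6355] tilt deg [1.4 0.6]
10 0 210 z 0.0711 x [0.5729 0.6327] tilt deg [ 2.9 -0.2]
10 1 210 z 0.0706 x [0.5734 0.6329] tilt deg [2.  0.6]
10 2 206 z 0.0706 x [0.5741 0.6343] tilt deg [ 2.5 -0.1]
10 3 210 z 0.0707 x [0.5746 0.6339] tilt deg [1.1 0.6]
```

The prisms are level, square and in line, so I hand the job in.

```bash
python3 -c "
from bench import workorder; print(workorder.sign_off())"
```

```text
the job is handed in; nothing more can be done
None
```

The job is handed in at about 66 s, with all four prisms in the fence corner and the carriage locked at the scan head.

I set the prisms rough face up, slid each against the long fence and then its neighbour until the force rose, and closed the row with a push of about 16 N. I then pulled the knob up, rested it in its +60° notch, eased the carriage to its stop by the tab, and turned the knob back so the plunger dropped.

**Last checks:**
- **Row:** the four prisms are level and in line with the fence, and no gaps show. A second push of about 14 N at the scan end met firm resistance.
- **Plunger:** the knob top is at 78.4 mm, against 78.9 mm at the start, so it is fully home.
- **Travel:** the tab moved about 119.5 mm.
- **Other things:** those in the last view (brush, weight, green pieces, caliper) looked unmoved. I did not measure them all, and the arm hid the try square.

**Checks that disagreed:** the camera gave a row length of 161.6 mm at the end, against 159–160 mm before the move. The two closing pushes also met the row 118 mm apart, not 119.5 mm. I put both down to measurement noise and the plunger's 1.5 mm of play, but a gap of a millimetre or so is not ruled out.

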